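# Mount a coil bobbin on its axle stand

## Robot

A 6-joint arm with a two-finger parallel gripper is mounted at the origin on the work surface. World frame = base frame: x ahead of the robot, y to its left, z up, the work surface at z = 0. Lengths are in mm, angles in rad, forces in N, time in s.
With the tool pointing down it reaches from about 350 to 875 mm from the base axis. Payload 4.2 kg.
Tool frame: the origin (TCP) lies midway between the tips of the shut fingers; the grasp point (between the pads) lies 19 mm behind it; z points along the fingers, y is the direction in which the jaws open and shut (so a half turn about z gives the same grasp; the last joint's range is limited). The gripper opens to 85 mm and grips with 20 to 120 N. Pads are 22 mm wide; open, the fingers measure 114 mm over their backs; the gripper's body (76 mm by 85 mm) begins 54 mm behind the grasp point. The pads swing forward as they close: fully open they stand 13 mm farther back than shut.
Start: joints at [-1.007, 0.385, 0.008, 0, -1.194, -0.259], TCP at [187.58, -596.165, 231.312] pointing down, gripper open.
Joint ranges: [-3.14, 3.14], [-1.21, 2.06], [-1.07, 1.41], [-3.16, 2.05], [-2.99, -0.16], [-3.1, 3.1]. Speed limits (rad/s): [2.79, 2.79, 3.14, 3.14, 3.14, 3.14].

## Interface

Orientations are given as a unit quaternion [x, y, z, w].
In Python, from bench import arm gives the robot as it stands.
- The arm moves only by the tool servo_tool, never from a script. Its argument "rows" is a list of rows, each an object of numbers: "fingers": the finger opening in cm, from 0 to 8.54; "x", "y", "z": the shift along the tool's x, y, z in cm; "turn": the turn about the tool's z in degrees. A call has 1 to 10 rows; each row shifts and turns the commanded pose from where the row before left it, along the tool's axes as they then stand; what a row does not reach is not made up. A row lasts 1/12 s, in which the tool goes at most 41.7 mm and 7.16 degrees, less where a joint would pass 70% of its speed; a pose out of reach is approached as far as the arm can. A call is refused whole if a number of a shift passes 4.17 or a number of a turn 7.16, either way. A call with a gripper value outside its range is refused whole. The fingers move at their own pace and stop on an object; the grip force is fixed at half the most. Time passes only in rows, so rows that do not move let the fingers close. It gives the time, the measured TCP pose, the force and the opening at its end, in the units of the state.
- arm.read_state(): the state, without advancing time (a new reading comes with each control period).
- arm.get_image(name): name is "scene" or "top" or "wrist"; returns (picture, depth): 400x640x3 uint8, red, green, blue; 400x640 float32, mm along the optical axis (not along the pixel's ray), 0 where there is no reading.
- arm.camera_model(name): a dict with "fx", "fy", "cx", "cy" (pixels), "pose" (4x4, takes a point from camera to world coordinates). Camera axes: x right, y down, z forward; pixel columns grow to the right and rows downward; lengths in mm; the calibration is good to about 2 mm. The wrist camera is an equidistant fisheye: a pixel r from the principal point sees the ray r / f radians off the axis. A picture is of the moment at which its call begins: read the wrist's pose just before it. camera_model takes no time and is no camera call; for the wrist camera it gives the pose at the moment of the call.
- arm.job_done(): hands the job in, once; it reports no verdict.
The state is a dict: "clock": time; "joints": joint angles; "joint_vel": joint speeds; "joint_efforts": joint torques, N m; "position": TCP position; "ee_rot": TCP orientation; "contact_force": force on the tool from outside, world axes, zero at the start; "wrist_torque": the same for the moment, N m; "gripper_width": finger opening in mm.
Only numpy, scipy, OpenCV 4.12 (cv2) and the standard library are available. Lean on these libraries where they do the work, as an engineer would, in place of code of your own. Each camera call takes 0.05 s, during which the arm holds its last target.

## Task

Pick the axle rod up by its black handle and thread it gently through the bore of the bobbin lying in the cradle, from the open end, until the bobbin is against the cradle's stop and the rod's collar fully home against the bobbin. Lift the bobbin out on the rod, carry it to the stand and lower it softly, handle to the robot's right, until you feel the rod rest in the stand, then let go: the rod lies level in both notches and the bobbin hangs freely between them, still home against the collar. Never push hard or drop anything, and leave the other things on the bench where they are.

Things in the scene. Friction and masses are not known exactly. Their poses are not given: they have to be found in the camera images.
- axle_rod: Axle, 161 mm long, 90 g. Origin on its axis at the collar's forward face; +x to the tip, z up at the start. Black square handle 16 x 16 mm from x = -84 to -36 (flat sides +-y, +-z), round steel neck 10 mm thick from -36 to -4, collar 22 mm thick from -4 to 0, shaft 10 mm thick from 0 to 68, tapering to a 4 mm tip at 77. Starts level in the rod rest, axis 42 mm above the table.
- rod_handle (a point): Middle of the rod's black handle, on its axis, 60 mm behind the rod's origin: where to grip it from above. The handle overhangs the rest, free all round. A grip of 60 to 80 N holds the loaded rod level.
- rod_rest: Grey fixed rest the rod starts in: base 120 x 44 x 8 mm, two notched uprights 8 mm thick, up to 54 mm high. Origin on the table, under the rod's origin (within 4 mm); x along the rod, uprights at x = -20 and +56 mm.
- bobbin: Cream plastic bobbin with a bore, lying in the cradle: cheeks 60 mm across, 5 mm thick, on a core 26 mm across, 36 mm long in all, 80 to 150 g. Origin in the middle of the bore, x along the bore (+x end faces the cradle's stop), faces at x = +-18 mm, bore axis level, 42 mm above the table. Fully home, the collar touches the near cheek: bobbin's origin 18 mm ahead of the rod's.
- bore_mouth (a point): Centre of the bore's mouth on the bobbin's near cheek (x = -18 mm): the rod enters here along the bobbin's +x. Bore 13 mm across, right through. Halfway along it two small sprung pads squeeze a 10 mm rod from both sides: the rod drags (1 to 4 N, differing from time to time), which may push the bobbin along, and the bobbin stays where it is on the rod when carried level.
- cradle: Fixed grey cradle: base 84 mm wide, 12 mm high, x from -48 to +84 mm; two rails 8 mm high keep the bobbin in a lane along x. Origin on the table under the lane. Threading goes towards +x. The bobbin starts with its centre at x = -12 to 0 mm and slides along the lane when pushed, until it meets the stop.
- cradle_end (a point): Centre of the lane at x = +50 mm, 12 mm above the table. Near it a dark rubber-faced stop is clamped across the lane: two uprights to 66 mm above the table, 28 mm apart, open at the top; the rod's tip passes between them. Its place is not reported: its face is 21 to 47 mm from the cradle's origin. The rubber gives 5 N per mm, 4 mm at most: the force climbs when collar, bobbin and stop all touch.
- stand: Fixed axle stand: base 130 x 70 x 10 mm, post, and a fork with two uprights 8 mm thick at x = -38 and +38 mm, each with a 90 degree notch open at the top, 40 mm wide over all. Origin on the table under the fork's middle; x from one notch to the other. The fork's height is clamped anew each time and not reported: a seated rod's axis is 75 to 120 mm above the table, the notches' tops 12 mm more.
- seat (a point): Point of the stand below which the rod's origin belongs when seated: x = -18, y = 0 mm of the stand, 140 mm above the table. The rod's neck lies in the -x notch, its shaft in the +x notch, handle beyond -x, rod's +x along the stand's +x.
- weight: Bystander: brass weight, 44 mm across, 36 mm high, origin under its centre.
- lens_mount: Bystander: lens on a post, base 56 mm across, 111 mm high, origin under its base.
- tall_bobbin: Bystander: narrower cream bobbin without a bore, 48 mm across, standing on end, 60 mm high, origin under its centre.
- screwdriver: Bystander: screwdriver lying on the table.
- sample_box: Bystander: small cardboard box 70 x 50 x 30 mm, origin under its centre.
- magnet_bar: Bystander: steel bar 70 x 16 x 12 mm lying on the table, origin under its centre.
Not all that is in view belongs to the job. Leave any blue or turquoise look-alike of the axle_rod alone. Of the things that look like the cradle, the smaller one is meant.

How it is judged:
By the outcome, as a careful person would: the job done as asked, in the order asked, and still so for the second after the job is handed in, with the robot touching nothing.
It also fails if it takes over 64 s, if anything falls off the work surface, if the arm or the gripper's body presses on something with over 40 N, if the wrist force passes 120 N, or if a joint passes its speed limit or range.

## Working session

There is one attempt and no reset: what is moved stays moved. The work goes in short steps, Python scripts to look and compute and a tool call to move; the robot and the scene stay as the last step left them, time stands still between calls to the robot, and variables do not carry over. Pictures are saved under pics/ and viewed, and the job is handed in when it is done.

Besides the shell and the picture viewer there is one more tool, called after "Call:" by a JSON object that holds its "method" and its "body", one argument or row to a line. servo_tool: Moves the arm, as the interface text tells. Its arguments: {"type":"object","properties":{"rows":{"type":"array","items":{"type":"object","properties":{"fingers":{"type":"number"},"x":{"type":"number"},"y":{"type":"number"},"z":{"type":"number"},"turn":{"type":"number"}}}}},"required":["rows"]}

```bash
mkdir -p pics; ls; python3 - <<'E'
from bench import arm
import cv2,numpy as np
s=arm.read_state();print({k:np.round(v,3) for k,v in s.items()})
for n in("scene","top"):
    p,d=arm.get_image(n);np.savez(f"pics/{n}0.npz",p=p,d=d,**{k:np.array(v) for k,v in arm.camera_model(n).items()})
    cv2.imwrite(f"pics/{n}0.png",p[:,:,::-1]);m=arm.camera_model(n);print(n,m["fx"],m["fy"],m["cx"],m["cy"],np.round(m["pose"],3).tolist())
E
```

```text
pics
{'clock': np.float64(0.0), 'joints': array([-1.007e+00,  3.860e-01,  7.000e-03, -1.000e-03, -1.194e+00,
       -2.590e-01]), 'joint_vel': array([ 0.   ,  0.001, -0.002, -0.001,  0.002,  0.   ]), 'joint_efforts': array([ 0.0000e+00, -3.9229e+01,  1.8840e+01,  4.1860e+00, -5.0000e-03,
       -0.0000e+00]), 'position': array([ 187.391, -595.606,  230.195]), 'ee_rot': array([-0.152,  0.988,  0.001, -0.   ]), 'contact_force': array([ 0.319, -0.503,  0.176]), 'wrist_torque': array([-0.009, -0.061, -0.018]), 'gripper_width': np.float64(85.31)}
scene 436.5998402446356 436.5998402446356 310.99940427989924 206.7691980676253 [[-0.758, 0.516, -0.398, 904.419], [0.652, 0.59, -0.476, 507.76], [-0.011, -0.62, -0.784, 866.115], [0.0, 0.0, 0.0, 1.0]]
top 382.308985615869 382.308985615869 316.1380052547174 201.33562247112826 [[0.014, -0.984, 0.179, 364.846], [-1.0, -0.013, 0.005, 42.38], [-0.003, -0.179, -0.984, 948.411], [0.0, 0.0, 0.0, 1.0]]
```

View pics/scene0.png

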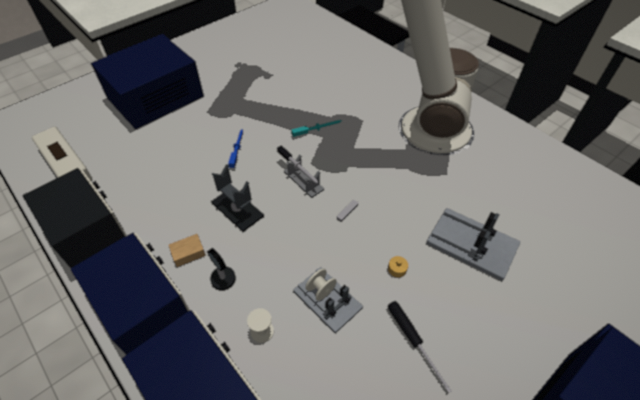

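View pics/top0.png

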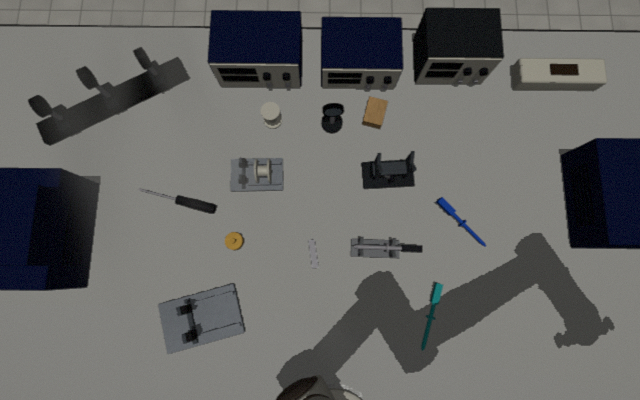

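The candidates for the rod in the top view are:
- Grey rod with black handle in the rest, (385,247). This one matches the description.
- Blue look-alike, (460,222).
- Turquoise look-alike, (432,315).

There are two cradles: the small one at (258,173), which holds the bobbin and is the one meant, and the large one at (202,318), which is not. The stand is at (390,172).

Next I'll take close crops.

```bash
cat > h.py <<'E'
import numpy as np,cv2
def load(n):
    return dict(np.load(f"pics/{n}.npz"))
def rays_pin(m,u,v):
    return np.stack([(np.asarray(u)-m["cx"])/m["fx"],(np.asarray(v)-m["cy"])/m["fy"],np.ones_like(np.asarray(u,float))],-1)
def cloud(m):
    d=m["d"];v,u=np.mgrid[:d.shape[0],:d.shape[1]]
    P=rays_pin(m,u,v)*d[...,None];T=m["pose"];return P@T[:3,:3].T+T[:3,3]
def onplane(m,u,v,z):
    T=m["pose"];r=T[:3,:3]@rays_pin(m,u,v);return T[:3,3]+r*(z-T[2,3])/r[2]
E
python3 - <<'E'
from h import *
m=load("top0");p=m["p"][:,:,::-1]
a=cv2.resize(p[215:275,335:435],(800,480),interpolation=cv2.INTER_CUBIC)
cv2.imwrite("pics/c_rod.png",a)
cv2.imwrite("pics/c_two.png",cv2.resize(p[145:205,220:300],(800,600),interpolation=cv2.INTER_CUBIC))
cv2.imwrite("pics/c_st.png",cv2.resize(p[142:202,350:430],(800,600),interpolation=cv2.INTER_CUBIC))
C=cloud(m)
for n,(u0,u1,v0,v1) in dict(rod=(345,430,230,262),cr=(225,290,150,197),st=(355,420,148,192)).items():
    c=C[v0:v1,u0:u1].reshape(-1,3);
    print(n,[ (h,np.round(np.median(c[(c[:,2]>h)&(c[:,2]<h+10)],0),1),((c[:,2]>h)&(c[:,2]<h+10)).sum()) for h in range(5,130,10)])
E
```

```text
rod [(5, array([417.5, -93.5,   6.5]), np.int64(351)), (15, array([ 417.2, -132.9,   18.7]), np.int64(15)), (25, array([ 415.4, -132.3,   30.2]), np.int64(27)), (35, array([ 422.3, -107.6,   42.7]), np.int64(222)), (45, array([ 421. , -156.1,   47.6]), np.int64(265)), (55, array([ 401.5, -137.2,   55.5]), np.int64(1)), (65, array([nan, nan, nan]), np.int64(0)), (75, array([nan, nan, nan]), np.int64(0)), (85, array([nan, nan, nan]), np.int64(0)), (95, array([nan, nan, nan]), np.int64(0)), (105, array([nan, nan, nan]), np.int64(0)), (115, array([nan, nan, nan]), np.int64(0)), (125, array([nan, nan, nan]), np.int64(0))]
cr [(5, array([598.5, 205.8,   9.8]), np.int64(1068)), (15, array([592.3, 183.3,  17.8]), np.int64(199)), (25, array([616.7, 219.8,  29.5]), np.int64(46)), (35, array([593.2, 185. ,  42.8]), np.int64(51)), (45, array([603. , 184. ,  49.5]), np.int64(135)), (55, array([595.7, 220.3,  61.2]), np.int64(134)), (65, array([606.1, 191.8,  67. ]), np.int64(53)), (75, array([nan, nan, nan]), np.int64(0)), (85, array([nan, nan, nan]), np.int64(0)), (95, array([nan, nan, nan]), np.int64(0)), (105, array([nan, nan, nan]), np.int64(0)), (115, array([nan, nan, nan]), np.int64(0)), (125, array([nan, nan, nan]), np.int64(0))]
  return _methods._mean(a, axis=axis, dtype=dtype,
  ret = um.true_divide(
```

View pics/c_rod.png

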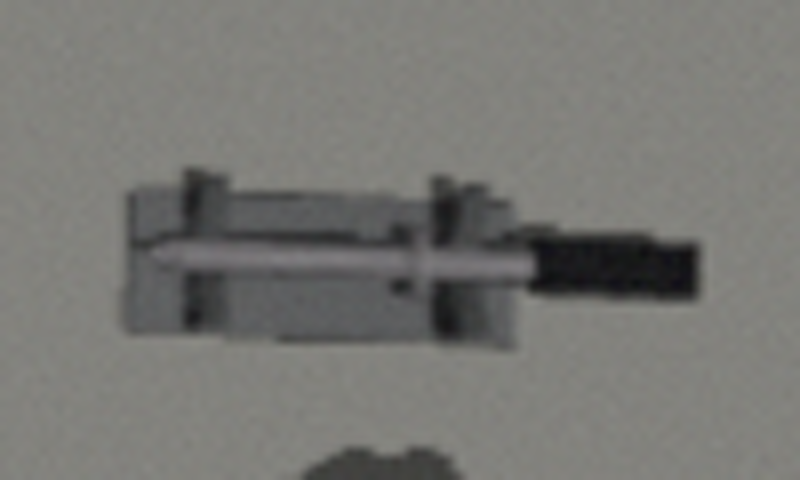

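View pics/c_two.png

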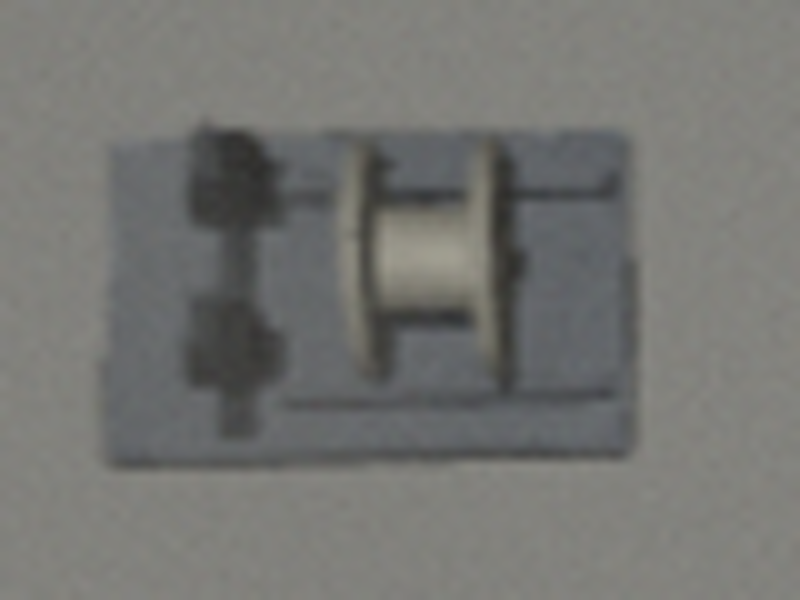

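View pics/c_st.png

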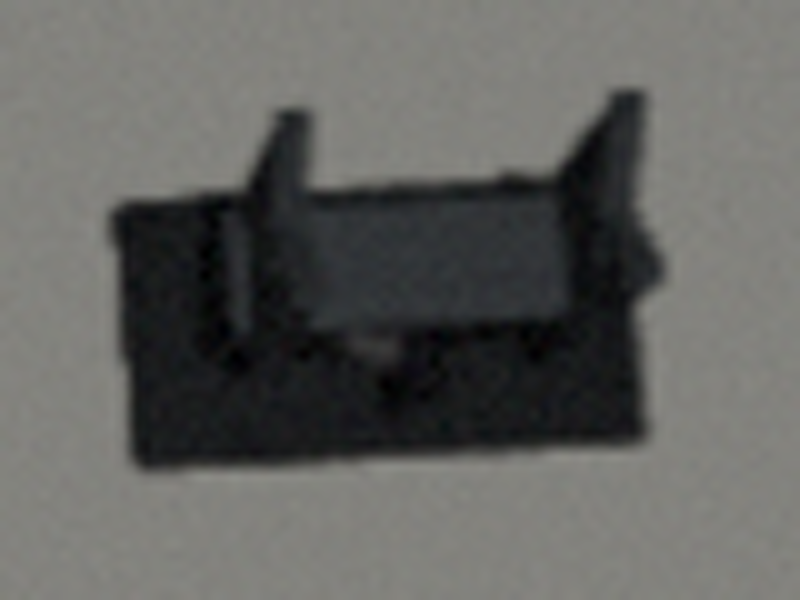

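```bash
python3 - <<'E'
from h import *
from bench import arm
m=load("top0");C=cloud(m)
def L(n,crop,f,o,z):
    print(n,[np.round(onplane(m,a/f+o[0]-.5+.5/f,b/f+o[1]-.5+.5/f,z),1)[:2].tolist() for a,b in crop])
L("rod shaft z45",[(180,253),(530,265)],8,(335,215),45)
L("handle z50",[(533,265),(697,270)],8,(335,215),50)
L("collar z50",[(418,262)],8,(335,215),50)
L("cradle base corners z12",[(108,145),(630,132),(635,455),(105,465)],10,(220,145),12)
L("bobbin cheek tops z72",[(352,145),(485,140)],10,(220,145),72)
L("bobbin core top z55",[(370,262),(480,258)],10,(220,145),55)
L("stand base z10",[(115,205),(645,440),(135,465)],10,(350,142),10)
L("stand upr top z115",[(292,112),(628,95)],10,(350,142),115)
s=arm.read_state();w=arm.camera_model("wrist")
T=w["pose"];print(w["fx"],w["cx"],w["cy"],np.round(T,2).tolist())
from scipy.spatial.transform import Rotation as R
r=R.from_quat(s["ee_rot"]).as_matrix();print("cam in tool",np.round(r.T@(T[:3,3]-s["position"]),1),np.round(r.T@T[:3,:3],3).tolist())
E
```

```text
rod shaft z45 [[423.5, -50.6], [421.4, -153.3]]
handle z50 [[421.1, -153.1], [420.4, -200.9]]
collar z50 [[421.5, -119.6]]
cradle base corners z12 [[641.6, 266.9], [646.9, 134.3], [563.0, 130.5], [558.6, 263.1]]
bobbin cheek tops z72 [[624.7, 194.4], [626.3, 162.8]]
bobbin core top z55 [[600.5, 191.8], [601.9, 165.3]]
stand base z10 [[638.8, -65.4], [579.4, -198.1], [571.2, -70.0]]
stand upr top z115 [[630.5, -93.6], [635.5, -169.9]]
309.70691628693146 322.6922701444789 204.40556189067414 [[-0.3, 0.9, 0.31, 107.79], [0.95, 0.28, 0.1, -620.01], [0.0, 0.32, -0.95, 372.6], [0.0, 0.0, 0.0, 1.0]]
cam in tool [  83.3    1.  -142.3] [[0.001, -0.946, -0.324], [1.0, 0.001, -0.0], [0.0, -0.324, 0.946]]
```

```bash
cat >> h.py <<'E'
from scipy.spatial.transform import Rotation as R
def st(p=True):
    from bench import arm
    s=arm.read_state();r=R.from_quat(s["ee_rot"]).as_matrix();yaw=np.degrees(np.arctan2(r[1,0],r[0,0]))
    if p: print("t %.2f pos %s yaw %.2f tilt %s F %s M %s w %.1f q %s"%(s["clock"],np.round(s["position"],1),yaw,np.round(r[:2,2],4),np.round(s["contact_force"],1),np.round(s["wrist_torque"],2),s["gripper_width"],np.round(s["joints"],2)))
    return s,r,yaw
def plan(tgt,tyaw,n):
    s,r,yaw=st();p=np.array(s["position"]);d=(np.array(tgt)-p)/n/10
    dy=(tyaw-yaw+180)%360-180;t=-dy/n
    for i in range(n):
        a=np.radians(yaw+dy*i/n);x=d[0]*np.cos(a)+d[1]*np.sin(a);y=d[0]*np.sin(a)-d[1]*np.cos(a)
        print('{"x":%.2f,"y":%.2f,"z":%.2f,"turn":%.2f},'%(x,y,-d[2],t),end="")
        if i%10==9: print()
    print()
def snap(n,f):
    from bench import arm
    m=arm.camera_model(n);p,d=arm.get_image(n)
    np.savez(f"pics/{f}.npz",p=p,d=d,**{k:np.array(v) for k,v in m.items()});cv2.imwrite(f"pics/{f}.png",p[:,:,::-1]);return dict(np.load(f"pics/{f}.npz"))
def rays_fe(m,u,v):
    a=(np.asarray(u,float)-m["cx"])/m["fx"];b=(np.asarray(v,float)-m["cy"])/m["fy"];t=np.hypot(a,b)+1e-12
    return np.stack([np.tan(t)*a/t,np.tan(t)*b/t,np.ones_like(t)],-1)
def wplane(m,u,v,z):
    T=m["pose"];r=T[:3,:3]@rays_fe(m,u,v);return T[:3,3]+r*(z-T[2,3])/r[2]
def wcloud(m):
    d=m["d"];v,u=np.mgrid[:d.shape[0],:d.shape[1]]
    P=rays_fe(m,u,v)*d[...,None];T=m["pose"];return P@T[:3,:3].T+T[:3,3]
E
python3 -c "
from h import *
plan((510,-60,230),-90,18)"
```

```text
t 0.10 pos [ 187.4 -595.7  230.3] yaw -162.54 tilt [-0.0007  0.0019] F [-0.6  0.5  0.5] M [-0.02  0.01 -0.06] w 85.1 q [-1.01  0.39  0.01 -0.   -1.19 -0.26]
{"x":-2.60,"y":2.30,"z":0.00,"turn":-4.03},{"x":-2.76,"y":2.11,"z":0.00,"turn":-4.03},{"x":-2.90,"y":1.91,"z":0.00,"turn":-4.03},{"x":-3.03,"y":1.71,"z":0.00,"turn":-4.03},{"x":-3.14,"y":1.49,"z":0.00,"turn":-4.03},{"x":-3.24,"y":1.26,"z":0.00,"turn":-4.03},{"x":-3.32,"y":1.03,"z":0.00,"turn":-4.03},{"x":-3.38,"y":0.80,"z":0.00,"turn":-4.03},{"x":-3.43,"y":0.56,"z":0.00,"turn":-4.03},{"x":-3.46,"y":0.32,"z":0.00,"turn":-4.03},
{"x":-3.47,"y":0.07,"z":0.00,"turn":-4.03},{"x":-3.47,"y":-0.17,"z":0.00,"turn":-4.03},{"x":-3.45,"y":-0.42,"z":0.00,"turn":-4.03},{"x":-3.41,"y":-0.66,"z":0.00,"turn":-4.03},{"x":-3.36,"y":-0.90,"z":0.00,"turn":-4.03},{"x":-3.29,"y":-1.13,"z":0.00,"turn":-4.03},{"x":-3.20,"y":-1.36,"z":0.00,"turn":-4.03},{"x":-3.09,"y":-1.58,"z":0.00,"turn":-4.03},
```

Call:
{"method": "servo_tool", "body": {
  "rows": [
    {"x": -2.6, "y": 2.3, "turn": -4},
    {"x": -2.8, "y": 2.1, "turn": -4},
    {"x": -2.9, "y": 1.9, "turn": -4},
    {"x": -3.0, "y": 1.7, "turn": -4},
    {"x": -3.1, "y": 1.5, "turn": -4},
    {"x": -3.2, "y": 1.3, "turn": -4},
    {"x": -3.3, "y": 1.0, "turn": -4},
    {"x": -3.4, "y": 0.8, "turn": -4},
    {"x": -3.4, "y": 0.6, "turn": -4},
    {"x": -3.5, "y": 0.3, "turn": -4}
  ]
}}

```text
invalid input at $.rows[0]: expected keys fingers, x, y, z, turn
```

Call:
{"method": "servo_tool", "body": {
  "rows": [
    {"x": -3.5, "y": 0.1, "turn": -4},
    {"x": -3.5, "y": -0.2, "turn": -4},
    {"x": -3.5, "y": -0.4, "turn": -4},
    {"x": -3.4, "y": -0.7, "turn": -4},
    {"x": -3.4, "y": -0.9, "turn": -4},
    {"x": -3.3, "y": -1.1, "turn": -4},
    {"x": -3.2, "y": -1.4, "turn": -4},
    {"x": -3.1, "y": -1.6, "turn": -4},
    {},
    {}
  ]
}}

```text
invalid input at $.rows[0]: expected keys fingers, x, y, z, turn
```

```bash
python3 -c "
from h import *
st();snap('wrist','w1')"
```

```text
t 0.10 pos [ 187.4 -595.7  230.3] yaw -162.54 tilt [-0.0007  0.0019] F [-0.6  0.5  0.5] M [-0.02  0.01 -0.06] w 85.1 q [-1.01  0.39  0.01 -0.   -1.19 -0.26]
```

View pics/w1.png

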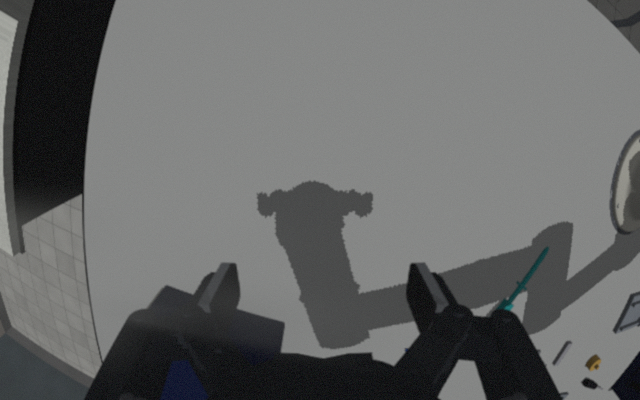

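Call:
{"method": "servo_tool", "body": {
  "rows": [
    {"fingers": 8.5, "x": -2.6, "y": 2.3, "z": 0, "turn": -4},
    {"fingers": 8.5, "x": -2.8, "y": 2.1, "z": 0, "turn": -4},
    {"fingers": 8.5, "x": -2.9, "y": 1.9, "z": 0, "turn": -4},
    {"fingers": 8.5, "x": -3.0, "y": 1.7, "z": 0, "turn": -4},
    {"fingers": 8.5, "x": -3.1, "y": 1.5, "z": 0, "turn": -4},
    {"fingers": 8.5, "x": -3.2, "y": 1.3, "z": 0, "turn": -4},
    {"fingers": 8.5, "x": -3.3, "y": 1.0, "z": 0, "turn": -4},
    {"fingers": 8.5, "x": -3.4, "y": 0.8, "z": 0, "turn": -4},
    {"fingers": 8.5, "x": -3.4, "y": 0.6, "z": 0, "turn": -4},
    {"fingers": 8.5, "x": -3.5, "y": 0.3, "z": 0, "turn": -4}
  ]
}}

```text
clock: 0.98
position: [367.2, -297.6, 231.3]
ee_rot: [-0.482, 0.876, 0.0, 0.0]
contact_force: [1.4, -0.9, -0.2]
gripper_width: 85.1
```

Call:
{"method": "servo_tool", "body": {
  "rows": [
    {"fingers": 8.5, "x": -3.5, "y": 0.1, "z": 0, "turn": -4},
    {"fingers": 8.5, "x": -3.5, "y": -0.2, "z": 0, "turn": -4},
    {"fingers": 8.5, "x": -3.5, "y": -0.4, "z": 0, "turn": -4},
    {"fingers": 8.5, "x": -3.4, "y": -0.7, "z": 0, "turn": -4},
    {"fingers": 8.5, "x": -3.4, "y": -0.9, "z": 0, "turn": -4},
    {"fingers": 8.5, "x": -3.3, "y": -1.1, "z": 0, "turn": -4},
    {"fingers": 8.5, "x": -3.2, "y": -1.4, "z": 0, "turn": -4},
    {"fingers": 8.5, "x": -3.1, "y": -1.6, "z": 0, "turn": -4},
    {"fingers": 8.5, "x": 0, "y": 0, "z": 0, "turn": 0},
    {"fingers": 8.5, "x": 0, "y": 0, "z": 0, "turn": 0}
  ]
}}

```text
clock: 1.82
position: [513.7, -59.3, 230.7]
ee_rot: [-0.705, 0.71, 0.0, -0.0]
contact_force: [0.0, 0.5, 0.1]
gripper_width: 85.1
```

```bash
python3 -c "
from h import *
st();snap('wrist','w2')
plan((580,215,230),-90,9)"
```

```text
t 1.82 pos [513.7 -59.3 230.7] yaw -90.39 tilt [-0.0013 -0.    ] F [0.  0.5 0.1] M [ 0.    0.09 -0.02] w 85.1 q [ 0.2   0.2  -0.25 -0.   -1.12 -0.21]
t 1.87 pos [513.  -60.2 230.8] yaw -90.49 tilt [-0.0014 -0.0001] F [-0.2 -0.2  0.1] M [-0.02 -0.01 -0.02] w 85.2 q [ 0.2   0.2  -0.25 -0.   -1.12 -0.21]
{"x":-3.06,"y":-0.72,"z":0.01,"turn":-0.05},{"x":-3.06,"y":-0.72,"z":0.01,"turn":-0.05},{"x":-3.06,"y":-0.72,"z":0.01,"turn":-0.05},{"x":-3.06,"y":-0.73,"z":0.01,"turn":-0.05},{"x":-3.06,"y":-0.73,"z":0.01,"turn":-0.05},{"x":-3.06,"y":-0.73,"z":0.01,"turn":-0.05},{"x":-3.06,"y":-0.74,"z":0.01,"turn":-0.05},{"x":-3.06,"y":-0.74,"z":0.01,"turn":-0.05},{"x":-3.06,"y":-0.74,"z":0.01,"turn":-0.05},
```

View pics/w2.png

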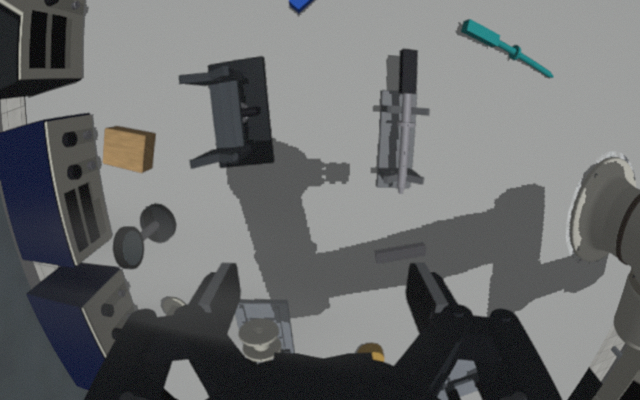

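The wrist view shows the stand at (240,110), the rod with its black handle up at (402,130), and the cradle at (262,330), partly hidden by the fingers. I'll move over the cradle for a clear view.

Call:
{"method": "servo_tool", "body": {
  "rows": [
    {"fingers": 8.5, "x": -3, "y": -0.7, "z": 0, "turn": 0},
    {"fingers": 8.5, "x": -3, "y": -0.7, "z": 0, "turn": 0},
    {"fingers": 8.5, "x": -3, "y": -0.7, "z": 0, "turn": 0},
    {"fingers": 8.5, "x": -3, "y": -0.7, "z": 0, "turn": 0},
    {"fingers": 8.5, "x": -3, "y": -0.7, "z": 0, "turn": 0},
    {"fingers": 8.5, "x": -3, "y": -0.7, "z": 0, "turn": 0},
    {"fingers": 8.5, "x": -3, "y": -0.7, "z": 0, "turn": 0},
    {"fingers": 8.5, "x": -3, "y": -0.7, "z": 0, "turn": 0},
    {"fingers": 8.5, "x": -3, "y": -0.7, "z": 0, "turn": 0},
    {"fingers": 8.5, "x": 0, "y": 0, "z": 0, "turn": 0}
  ]
}}

```text
clock: 2.7
position: [579.7, 211.5, 230.6]
ee_rot: [-0.704, 0.71, -0.0, 0.0]
contact_force: [-0.7, -0.6, 0.1]
gripper_width: 85.0
```

```bash
python3 -c "
from h import *
import time
st();m=snap('wrist','w3');st()
cv2.imwrite('pics/w3c.png',cv2.resize(m['p'][60:260,220:450,::-1],None,fx=3,fy=3,interpolation=cv2.INTER_CUBIC))
m=load('w2')
cv2.imwrite('pics/w2rod.png',cv2.resize(m['p'][30:210,340:460,::-1],None,fx=3.3333,fy=3.3333,interpolation=cv2.INTER_CUBIC))
cv2.imwrite('pics/w2st.png',cv2.resize(m['p'][40:190,170:290,::-1],None,fx=4,fy=4,interpolation=cv2.INTER_CUBIC))
"
```

```text
t 2.70 pos [579.7 211.5 230.6] yaw -90.43 tilt [0.0005 0.0005] F [-0.7 -0.6  0.1] M [-0.08 -0.03 -0.03] w 85.0 q [ 0.61  0.37 -0.01 -0.   -1.18 -0.62]
t 2.75 pos [578.9 209.5 230.5] yaw -90.49 tilt [-0.001  -0.0004] F [-0.4 -0.1 -0.1] M [-0.09  0.03 -0.  ] w 85.1 q [ 0.61  0.37 -0.02 -0.   -1.19 -0.62]
```

View pics/w3c.png

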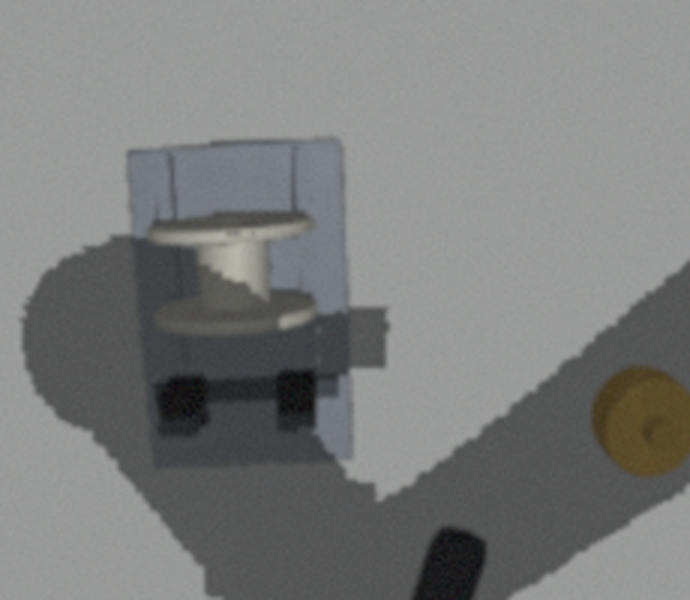

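View pics/w2rod.png

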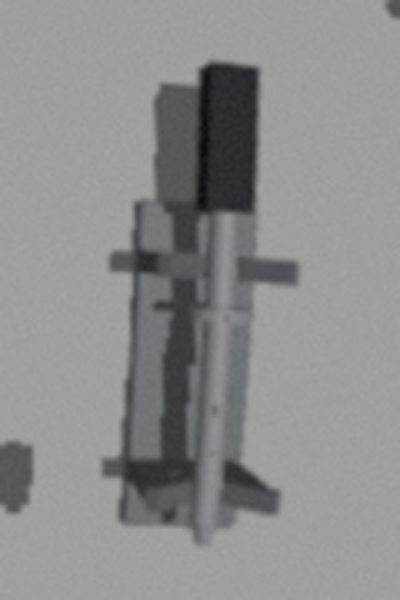

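View pics/w2st.png

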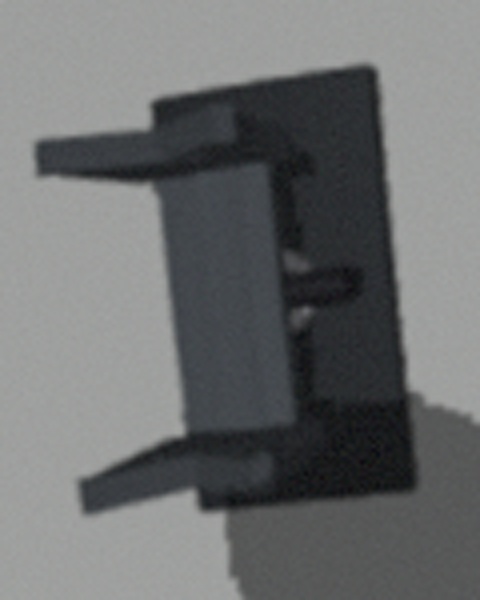

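```bash
python3 - <<'E'
from h import *
m3=load("w3");m2=load("w2")
def L(n,m,pts,f,o,z):
    print(n,[np.round(wplane(m,a/f+o[0]-.5+.5/f,b/f+o[1]-.5+.5/f,z),1)[:2].tolist() for a,b in pts])
L("cradle corners",m3,[(127,150),(343,140),(352,460),(155,467)],3,(220,60),12)
L("cheek near lr z42",m3,[(148,230),(315,222)],3,(220,60),42)
L("cheek far lr z42",m3,[(153,315),(317,307)],3,(220,60),42)
L("core lr z42",m3,[(198,272),(270,266)],3,(220,60),42)
L("rails z20",m3,[(173,190),(293,185)],3,(220,60),20)
L("handle top corners z50",m2,[(200,65),(258,68),(199,208),(252,210)],3.3333,(340,30),50)
L("shaft z47 lr",m2,[(204,330),(229,330),(192,500),(219,500),(204,545)],3.3333,(340,30),42)
L("stand base z10",m2,[(155,101),(373,68),(200,508),(413,488)],4,(170,40),10)
C=wcloud(m3)
def g(C,xr,yr,zr):
    k=(C[...,0]>xr[0])&(C[...,0]<xr[1])&(C[...,1]>yr[0])&(C[...,1]<yr[1])&(C[...,2]>zr[0])&(C[...,2]<zr[1]);return C[k]
c=g(C,(560,650),(140,280),(-20,90));print(len(c))
for h in range(10,80,5):
    q=c[(c[:,2]>h)&(c[:,2]<h+5)]
    if len(q)>5: print(h,len(q),np.round(np.percentile(q,[3,50,97],axis=0)[:,:2],1).tolist())
C2=wcloud(m2)
c=g(C2,(560,660),(-210,-50),(20,150));print("stand",len(c))
for h in range(40,130,6):
    q=c[(c[:,2]>h)&(c[:,2]<h+6)]
    if len(q)>5: print(h,len(q),np.round(np.percentile(q,[3,50,97],axis=0)[:,:2],1).tolist())
c=g(C2,(405,435),(-200,-155),(44,60));print("handle",len(c),np.round(np.percentile(c,[3,50,97],axis=0),1).tolist())
E
```

```text
cradle corners [[649.7, 135.8], [566.2, 133.8], [562.3, 264.0], [644.7, 266.7]]
cheek near lr z42 [[637.2, 164.4], [577.3, 162.7]]
cheek far lr z42 [[636.7, 195.8], [576.7, 193.7]]
core lr z42 [[619.5, 180.2], [593.5, 178.5]]
rails z20 [[630.8, 151.7], [585.3, 150.7]]
handle top corners z50 [[432.8, -200.6], [413.8, -201.3], [432.9, -154.4], [415.5, -154.8]]
shaft z47 lr [[428.2, -114.8], [419.7, -115.1], [429.6, -57.4], [420.1, -57.5], [424.3, -41.5]]
stand base z10 [[648.7, -194.3], [581.4, -198.3], [640.9, -67.9], [572.9, -72.2]]
7922
10 4074 [[566.1, 142.5], [603.3, 205.9], [646.3, 263.0]]
15 630 [[571.1, 142.5], [605.1, 195.0], [637.3, 235.4]]
20 236 [[577.0, 142.4], [585.5, 182.1], [635.7, 222.3]]
25 37 [[591.7, 160.8], [619.2, 192.5], [630.2, 241.8]]
30 60 [[581.2, 160.5], [595.5, 162.4], [630.9, 231.7]]
35 90 [[579.4, 160.3], [612.2, 206.5], [632.8, 228.7]]
40 115 [[578.2, 161.7], [599.3, 193.1], [633.1, 221.4]]
45 215 [[578.2, 161.4], [597.9, 184.1], [633.6, 222.3]]
50 511 [[580.7, 161.8], [607.0, 181.8], [632.2, 220.6]]
55 174 [[580.6, 161.3], [603.0, 192.9], [632.2, 223.8]
[... 316 characters left out ...]
65.6], [610.8, -133.1], [626.4, -100.4]]
64 96 [[588.3, -173.4], [607.4, -125.9], [627.4, -94.4]]
70 80 [[588.1, -174.5], [604.4, -100.2], [633.4, -93.6]]
76 78 [[588.2, -173.5], [603.9, -100.4], [629.3, -94.9]]
82 84 [[587.9, -174.8], [599.2, -165.4], [633.5, -94.4]]
88 95 [[588.0, -174.4], [600.0, -100.4], [628.8, -94.2]]
94 109 [[588.5, -174.6], [604.8, -165.5], [632.4, -94.2]]
100 277 [[588.5, -174.5], [612.0, -165.6], [623.8, -91.6]]
106 287 [[589.9, -174.1], [617.1, -100.4], [627.1, -91.6]]
112 311 [[586.7, -174.4], [622.9, -165.6], [634.2, -90.7]]
118 166 [[587.2, -175.1], [596.0, -132.9], [636.0, -90.7]]
handle 652 [[414.4, -198.5, 46.7], [422.5, -177.4, 49.5], [430.1, -156.4, 51.0]]
```

```bash
python3 - <<'E'
from h import *
for n,f in (("w2",wcloud),("top0",cloud)):
    m=load(n);C=f(m).reshape(-1,3)
    def sel(x,y,z):
        return C[(C[:,0]>x[0])&(C[:,0]<x[1])&(C[:,1]>y[0])&(C[:,1]<y[1])&(C[:,2]>z[0])&(C[:,2]<z[1])]
    h=sel((405,440),(-198,-158),(44,56));s=sel((412,436),(-105,-72),(42,52));
    print(n,"handle",np.round(h.mean(0),1),"shaft",len(s),np.round(s.mean(0),1), "yaw slope",(s.mean(0)-h.mean(0))[0]/(s.mean(0)-h.mean(0))[1], "shaft xs",np.round(np.percentile(s[:,0],[2,98]),1))
    t=sel((570,660),(-185,-80),(100,140));print("stand top z pct",np.round(np.percentile(t[:,2],[90,97,99.5]),1))
    for y in((-180,-155),(-110,-85)):
        t=sel((570,660),y,(112,140));print(len(t),np.round(np.percentile(t,[2,50,98],axis=0),1).tolist(),np.round(t.mean(0),1))
plan((423,-177,90),-91,15)
E
```

```text
w2 handle [ 422.5 -178.    49.4] shaft 255 [424.7 -88.5  45.4] yaw slope 0.024973830358806674 shaft xs [419.6 429.1]
stand top z pct [118.8 119.9 120.8]
242 [[591.8, -176.0, 112.4], [626.9, -170.7, 117.2], [636.9, -165.6, 120.9]] [ 615.1 -170.6  116.8]
235 [[586.3, -100.4, 112.3], [621.5, -95.2, 117.2], [631.6, -90.3, 120.2]] [610.  -95.2 116.8]
top0 handle [ 421.  -178.    47.6] shaft 48 [422.7 -89.5  44.4] yaw slope 0.019887787592254562 shaft xs [417.8 427. ]
stand top z pct [116.7 117.7 119.7]
32 [[590.6, -176.6, 112.3], [613.9, -171.5, 115.5], [635.7, -166.7, 119.2]] [ 613.  -171.6  115.6]
32 [[585.6, -100.4, 112.6], [622.1, -96.3, 115.9], [629.8, -91.7, 118.5]] [608.9 -96.  115.5]
t 2.75 pos [578.9 209.5 230.5] yaw -90.49 tilt [-0.001  -0.0004] F [-0.4 -0.1 -0.1] M [-0.09  0.03 -0.  ] w 85.1 q [ 0.61  0.37 -0.02 -0.   -1.19 -0.62]
{"x":2.59,"y":1.02,"z":0.94,"turn":0.03},{"x":2.59,"y":1.02,"z":0.94,"turn":0.03},{"x":2.59,"y":1.01,"z":0.94,"turn":0.03},{"x":2.59,"y":1.01,"z":0.94,"turn":0.03},{"x":2.59,"y":1.01,"z":0.94,"turn":0.03},{"x":2.59,"y":1.01,"z":0.94,"turn":0.03},{"x":2.59,"y":1.01,"z":0.94,"turn":0.03},{"x":2.59,"y":1.01,"z":0.94,"turn":0.03},{"x":2.59,"y":1.00,"z":0.94,"turn":0.03},{"x":2.59,"y":1.00,"z":0.94,"turn":0.03},
{"x":2.59,"y":1.00,"z":0.94,"turn":0.03},{"x":2.59,"y":1.00,"z":0.94,"turn":0.03},{"x":2.59,"y":1.00,"z":0.94,"turn":0.03},{"x":2.59,"y":1.00,"z":0.94,"turn":0.03},{"x":2.59,"y":1.00,"z":0.94,"turn":0.03},
```

Call:
{"method": "servo_tool", "body": {
  "rows": [
    {"fingers": 8.5, "x": 2.6, "y": 1.0, "z": 0.5, "turn": 0},
    {"fingers": 8.5, "x": 2.6, "y": 1.0, "z": 0.5, "turn": 0},
    {"fingers": 8.5, "x": 2.6, "y": 1.0, "z": 0.5, "turn": 0},
    {"fingers": 8.5, "x": 2.6, "y": 1.0, "z": 0.5, "turn": 0.1},
    {"fingers": 8.5, "x": 2.6, "y": 1.0, "z": 0.5, "turn": 0.1},
    {"fingers": 8.5, "x": 2.6, "y": 1.0, "z": 0.8, "turn": 0.1},
    {"fingers": 8.5, "x": 2.6, "y": 1.0, "z": 1.0, "turn": 0.1},
    {"fingers": 8.5, "x": 2.6, "y": 1.0, "z": 1.0, "turn": 0.1},
    {"fingers": 8.5, "x": 2.6, "y": 1.0, "z": 1.0, "turn": 0.1},
    {"fingers": 8.5, "x": 2.6, "y": 1.0, "z": 1.0, "turn": 0.1}
  ]
}}

```text
clock: 3.58
position: [473.5, -52.8, 158.3]
ee_rot: [-0.699, 0.716, -0.0, 0.0]
contact_force: [0.6, 0.1, -0.7]
gripper_width: 84.9
```

Call:
{"method": "servo_tool", "body": {
  "rows": [
    {"fingers": 7, "x": 2.6, "y": 1.0, "z": 1.2, "turn": 0.1},
    {"fingers": 6, "x": 2.6, "y": 1.0, "z": 1.2, "turn": 0},
    {"fingers": 6, "x": 2.6, "y": 1.0, "z": 1.2, "turn": 0},
    {"fingers": 6, "x": 2.6, "y": 1.0, "z": 1.2, "turn": 0},
    {"fingers": 6, "x": 2.4, "y": 1.0, "z": 1.2, "turn": 0},
    {"fingers": 6, "x": 0, "y": 0, "z": 0, "turn": 0},
    {"fingers": 6, "x": 0, "y": 0, "z": 0, "turn": 0}
  ]
}}

```text
clock: 4.17
position: [420.2, -178.8, 98.0]
ee_rot: [-0.697, 0.717, 0.001, -0.001]
contact_force: [0.7, -0.5, 0.4]
gripper_width: 60.0
```

```bash
python3 -c "
from h import *
st();m=snap('wrist','w4');s,r,y=st()
C=wcloud(m).reshape(-1,3)
h=C[(abs(C[:,0]-422)<16)&(C[:,1]>-205)&(C[:,1]<-160)&(C[:,2]>44)&(C[:,2]<56)];print('handle',h.mean(0),np.percentile(h,[2,98],axis=0))
"
```

```text
t 4.17 pos [ 420.2 -178.8   98. ] yaw -91.61 tilt [-0.0018  0.    ] F [ 0.7 -0.5  0.4] M [ 0.07 -0.04  0.07] w 60.0 q [-0.04  0.26 -0.57  0.   -0.74  0.02]
t 4.22 pos [ 421.6 -178.1   98.6] yaw -91.50 tilt [ 0.0002 -0.0003] F [0.6 0.7 1. ] M [-0.   -0.01 -0.02] w 60.0 q [-0.04  0.26 -0.57  0.   -0.74  0.02]
handle [ 421.51195953 -182.61463276   49.40493715] [[ 413.70145162 -202.17845959   47.57550531]
 [ 429.32205221 -160.83303561   50.70028554]]
```

View pics/w4.png

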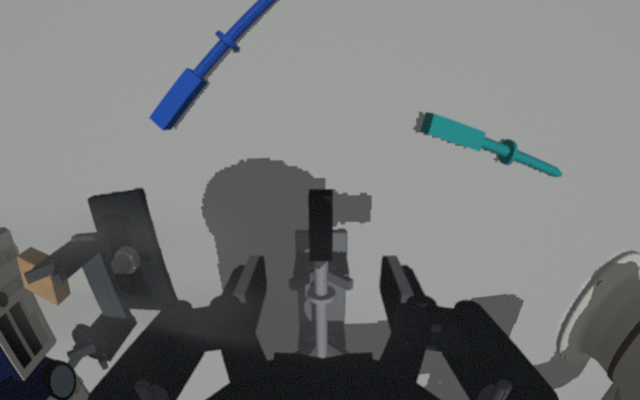

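The black handle sits midway between the fingers, at column 320 with the jaws at 249 and 396. The blue and turquoise look-alikes are well away. I'll descend and grip.

Call:
{"method": "servo_tool", "body": {
  "rows": [
    {"fingers": 6, "x": 0, "y": 0, "z": 1.5, "turn": 0},
    {"fingers": 6, "x": 0, "y": 0, "z": 2.0, "turn": 0},
    {"fingers": 6, "x": 0, "y": 0, "z": 2.0, "turn": 0},
    {"fingers": 6, "x": 0, "y": 0, "z": 1.5, "turn": 0},
    {"fingers": 6, "x": 0, "y": 0, "z": 0.6, "turn": 0},
    {"fingers": 6, "x": 0, "y": 0, "z": 0, "turn": 0},
    {"fingers": 4, "x": 0, "y": 0, "z": 0, "turn": 0},
    {"fingers": 2.5, "x": 0, "y": 0, "z": 0, "turn": 0},
    {"fingers": 2, "x": 0, "y": 0, "z": 0, "turn": 0},
    {"fingers": 2, "x": 0, "y": 0, "z": 0, "turn": 0}
  ]
}}

```text
clock: 5.05
position: [423.1, -176.9, 23.2]
ee_rot: [-0.699, 0.715, -0.001, 0.001]
contact_force: [-0.7, 0.5, -0.1]
gripper_width: 20.1
```

```bash
python3 -c "
from h import *
st()"
```

```text
t 5.05 pos [ 423.1 -176.9   23.2] yaw -91.33 tilt [ 0.0021 -0.0001] F [-0.7  0.5 -0.1] M [-0.04  0.03  0.04] w 20.1 q [-0.04  0.39 -0.65  0.   -0.53  0.02]
```

Call:
{"method": "servo_tool", "body": {
  "rows": [
    {"fingers": 1.7, "x": 0, "y": 0, "z": 0, "turn": 0},
    {"fingers": 1.5, "x": 0, "y": 0, "z": 0, "turn": 0},
    {"fingers": 1.2, "x": 0, "y": 0, "z": 0, "turn": 0},
    {"fingers": 0.5, "x": 0, "y": 0, "z": 0, "turn": 0},
    {"fingers": 0, "x": 0, "y": 0, "z": 0, "turn": 0},
    {"fingers": 0, "x": 0, "y": 0, "z": 0, "turn": 0}
  ]
}}

```text
clock: 5.55
position: [422.2, -176.9, 22.6]
ee_rot: [-0.699, 0.715, 0.0, -0.0]
contact_force: [-2.7, 0.2, 5.4]
gripper_width: 15.0
```

```bash
python3 -c "
from h import *
for i in range(3): st()"
```

```text
t 5.55 pos [ 422.2 -176.9   22.6] yaw -91.32 tilt [-0.0005 -0.    ] F [-2.7  0.2  5.4] M [0.46 0.65 0.1 ] w 15.0 q [-0.04  0.39 -0.65  0.   -0.53  0.02]
t 5.55 pos [ 422.2 -176.9   22.6] yaw -91.32 tilt [-0.0005 -0.    ] F [-2.7  0.2  5.4] M [0.46 0.65 0.1 ] w 15.0 q [-0.04  0.39 -0.65  0.   -0.53  0.02]
t 5.55 pos [ 422.2 -176.9   22.6] yaw -91.32 tilt [-0.0005 -0.    ] F [-2.7  0.2  5.4] M [0.46 0.65 0.1 ] w 15.0 q [-0.04  0.39 -0.65  0.   -0.53  0.02]
```

Call:
{"method": "servo_tool", "body": {
  "rows": [
    {"fingers": 0, "x": 0, "y": 0, "z": -0.3, "turn": 0},
    {"fingers": 0, "x": 0, "y": 0, "z": -0.7, "turn": 0},
    {"fingers": 0, "x": 0, "y": 0, "z": -1.2, "turn": 0},
    {"fingers": 0, "x": 0, "y": 0, "z": -1.2, "turn": 0},
    {"fingers": 0, "x": 0, "y": 0, "z": -0.6, "turn": 0},
    {"fingers": 0, "x": 0, "y": 0, "z": 0, "turn": 0}
  ]
}}

```text
clock: 6.05
position: [423.8, -176.9, 63.8]
ee_rot: [-0.699, 0.715, -0.001, 0.001]
contact_force: [0.6, -0.2, -0.8]
gripper_width: 15.2
```

```bash
python3 -c "
from h import *
m=snap('wrist','w5');plan((430,0,65),-90,8)"
```

```text
t 6.10 pos [ 423.  -176.9   62.9] yaw -91.34 tilt [ 0.0022 -0.    ] F [-0.7 -0.  -1. ] M [-0.07  0.    0.09] w 15.1 q [-0.04  0.32 -0.61 -0.   -0.64  0.02]
{"x":-2.21,"y":-0.04,"z":-0.03,"turn":-0.17},{"x":-2.21,"y":-0.04,"z":-0.03,"turn":-0.17},{"x":-2.21,"y":-0.05,"z":-0.03,"turn":-0.17},{"x":-2.21,"y":-0.05,"z":-0.03,"turn":-0.17},{"x":-2.21,"y":-0.06,"z":-0.03,"turn":-0.17},{"x":-2.21,"y":-0.07,"z":-0.03,"turn":-0.17},{"x":-2.21,"y":-0.07,"z":-0.03,"turn":-0.17},{"x":-2.21,"y":-0.08,"z":-0.03,"turn":-0.17},
```

View pics/w5.png

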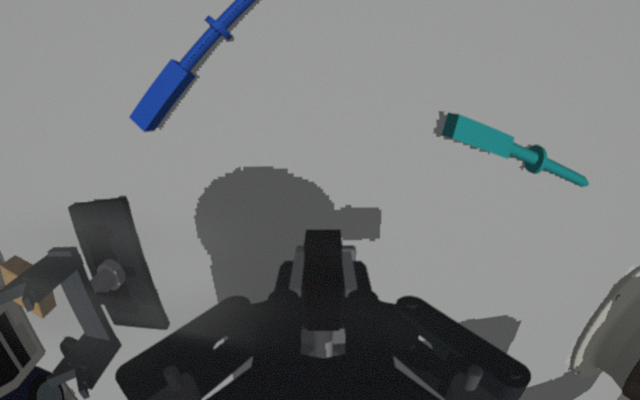

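Call:
{"method": "servo_tool", "body": {
  "rows": [
    {"fingers": 0, "x": -1.5, "y": 0, "z": 0, "turn": 0},
    {"fingers": 0, "x": -2.2, "y": -0.3, "z": 0, "turn": -0.3},
    {"fingers": 0, "x": -2.4, "y": -0.3, "z": 0, "turn": -0.3},
    {"fingers": 0, "x": -2.4, "y": -0.3, "z": 0, "turn": -0.3},
    {"fingers": 0, "x": -2.4, "y": -1.0, "z": 0, "turn": -0.3},
    {"fingers": 0, "x": -2.4, "y": -1.6, "z": 0, "turn": -0.3},
    {"fingers": 0, "x": -2.2, "y": -2.2, "z": 0, "turn": -0.3},
    {"fingers": 0, "x": -1.2, "y": -2.4, "z": 0, "turn": -0.3},
    {"fingers": 0, "x": 0, "y": -2.4, "z": 0, "turn": -0.3},
    {"fingers": 0, "x": 0, "y": -2.2, "z": 0, "turn": -0.3}
  ]
}}

```text
clock: 6.93
position: [552.0, -8.1, 61.4]
ee_rot: [0.716, -0.698, -0.0, 0.0]
contact_force: [-0.7, 0.2, -0.1]
gripper_width: 14.9
```

```bash
python3 -c "
from h import *
plan((611.3,2,50),-88,6)"
```

```text
t 6.93 pos [552.   -8.1  61.4] yaw -88.51 tilt [-0.0012 -0.0002] F [-0.7  0.2 -0.1] M [-0.08 -0.05 -0.02] w 14.9 q [ 0.28  0.45 -0.38 -0.   -0.74 -0.25]
{"x":-0.14,"y":-0.99,"z":0.19,"turn":-0.09},{"x":-0.14,"y":-0.99,"z":0.19,"turn":-0.09},{"x":-0.14,"y":-0.99,"z":0.19,"turn":-0.09},{"x":-0.14,"y":-0.99,"z":0.19,"turn":-0.09},{"x":-0.14,"y":-0.99,"z":0.19,"turn":-0.09},{"x":-0.13,"y":-0.99,"z":0.19,"turn":-0.09},
```

Call:
{"method": "servo_tool", "body": {
  "rows": [
    {"fingers": 0, "x": -0.1, "y": -1.6, "z": 0.2, "turn": -0.1},
    {"fingers": 0, "x": -0.1, "y": -1.5, "z": 0.5, "turn": -0.1},
    {"fingers": 0, "x": -0.2, "y": -1.3, "z": 0.8, "turn": -0.1},
    {"fingers": 0, "x": -0.2, "y": -1.0, "z": 1.0, "turn": -0.1},
    {"fingers": 0, "x": -0.2, "y": -0.5, "z": 0.9, "turn": -0.1},
    {"fingers": 0, "x": 0, "y": 0, "z": 0.5, "turn": 0},
    {"fingers": 0, "x": 0, "y": 0, "z": 0, "turn": 0},
    {"fingers": 0, "x": 0, "y": 0, "z": 0, "turn": 0}
  ]
}}

```text
clock: 7.6
position: [608.8, 0.2, 22.6]
ee_rot: [0.719, -0.696, -0.001, 0.001]
contact_force: [0.5, -0.1, -1.2]
gripper_width: 15.2
```

```bash
python3 -c "
from h import *
s=st()
a=snap('top','t2');b=snap('scene','s2');c=snap('wrist','w6');st()
cv2.imwrite('pics/t2c.png',cv2.resize(a['p'][140:210,220:340,::-1],None,fx=6.5,fy=6.5,interpolation=cv2.INTER_CUBIC))
cv2.imwrite('pics/s2c.png',cv2.resize(b['p'][210:340,270:400,::-1],None,fx=4.6,fy=4.6,interpolation=cv2.INTER_CUBIC))
"
```

```text
t 7.60 pos [6.088e+02 2.000e-01 2.260e+01] yaw -88.14 tilt [-0.0021 -0.0004] F [ 0.5 -0.1 -1.2] M [-0.03 -0.03  0.03] w 15.2 q [ 0.27  0.57 -0.27 -0.   -0.73 -0.23]
t 7.75 pos [6.098e+02 4.000e-01 2.400e+01] yaw -88.13 tilt [0.0008 0.0002] F [ 0.5 -1.  -0.9] M [-0.02 -0.01 -0.03] w 14.9 q [ 0.27  0.57 -0.27  0.   -0.73 -0.23]
```

View pics/t2c.png

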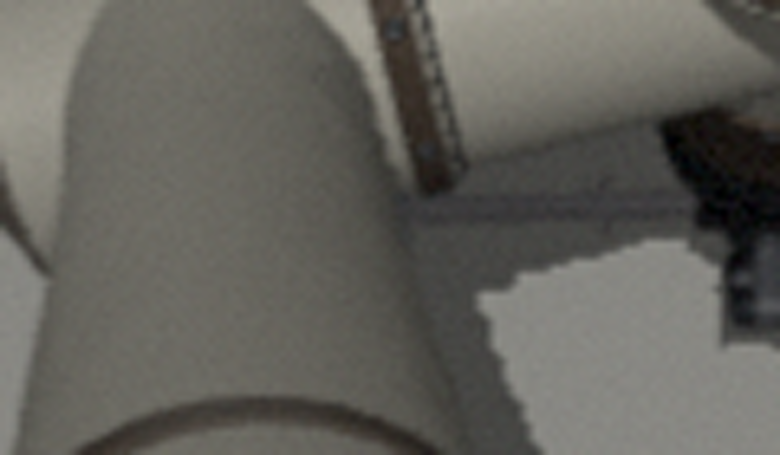

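View pics/s2c.png

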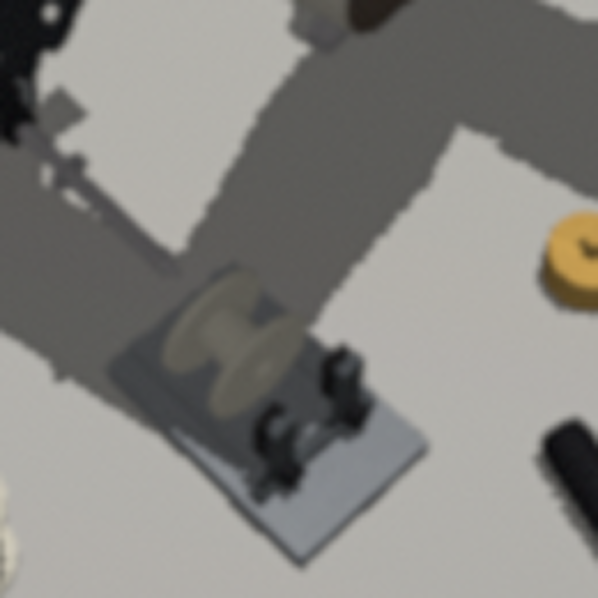

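View pics/w6.png

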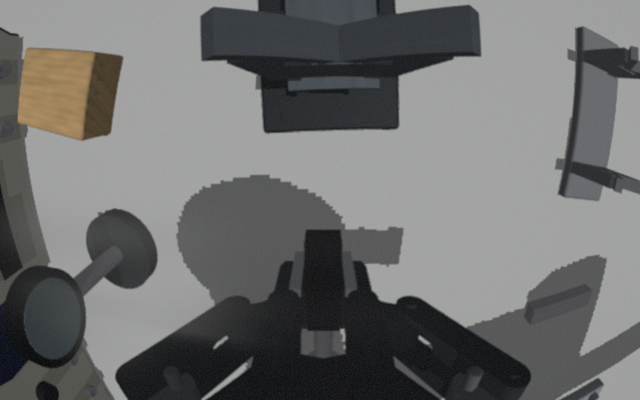

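```bash
cat >> h.py <<'E'
def proj(m,P):
    T=m["pose"];c=(np.atleast_2d(P)-T[:3,3])@T[:3,:3];return np.stack([m["fx"]*c[:,0]/c[:,2]+m["cx"],m["fy"]*c[:,1]/c[:,2]+m["cy"]],-1)
E
python3 - <<'E'
from h import *
m=load("s2");o=(280,220);f=8
im=cv2.resize(m["p"][220:320,280:380,::-1],None,fx=f,fy=f,interpolation=cv2.INTER_CUBIC)
im=cv2.convertScaleAbs(im,alpha=1.6)[:600]
cv2.imwrite("pics/s2d0.png",im.copy())
def dot(P,c):
    for q in proj(m,P):
        x=(q-np.array(o)+.5)*f;cv2.circle(im,tuple(int(round(t)) for t in x),3,c,-1)
y=np.radians(91.87-0);u=np.array([np.cos(y),np.sin(y),0]);tcp=np.array([609.8,0.4,42.])
for xr in (0,77): dot(tcp+(60+xr)*u,(0,0,255))
v=np.array([np.cos(np.radians(92)),np.sin(np.radians(92)),0]);b=np.array([605.5,179.5,42])
dot(b-18*v,(0,255,0));dot(b+18*v,(0,255,0))
n=np.array([v[1],-v[0],0])
for t in np.arange(0,6.28,.3):
    r=30*(np.cos(t)*n+np.sin(t)*np.array([0,0,1]));dot(b+18*v+r,(255,0,0));dot(b-18*v+r,(255,255,0))
cv2.imwrite("pics/s2d.png",im)
E
```

```text
(no output)
```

View pics/s2d0.png

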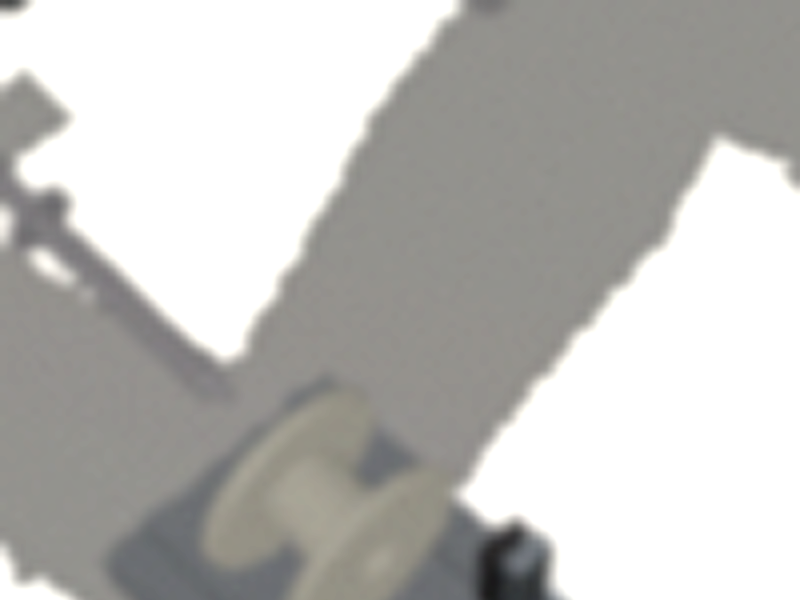

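View pics/s2d.png

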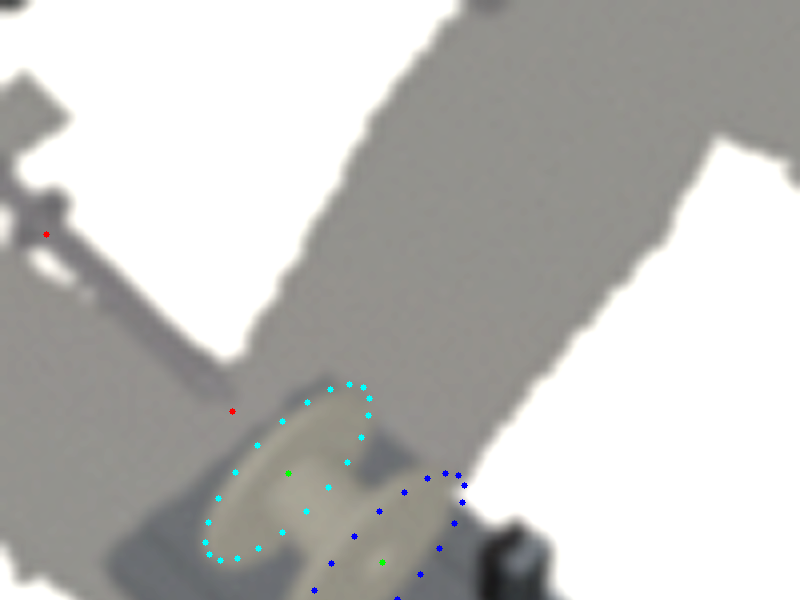

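```bash
python3 - <<'E'
from h import *
m=load("scene0");o=(265,130);f=10
im=cv2.resize(m["p"][130:200,265:335,::-1],None,fx=f,fy=f,interpolation=cv2.INTER_CUBIC)
im=cv2.convertScaleAbs(im,alpha=1.6)
def dot(P,c):
    for q in proj(m,P):
        x=(q-np.array(o)+.5)*f;cv2.circle(im,tuple(int(round(t)) for t in x),3,c,-1)
y=np.radians(88.7);u=np.array([np.cos(y),np.sin(y),0]);tcp=np.array([422.2,-177,42.])
for xr in (-84,-36,0,77): dot(tcp+(60+xr)*u,(0,0,255))
cv2.imwrite("pics/s0d.png",im[:600])
# shaft in s2 cloud
m=load("s2");C=cloud(m)
a=C.reshape(-1,3);k=(abs(a[:,0]-607)<25)&(a[:,1]>70)&(a[:,1]<140)&(a[:,2]>33)&(a[:,2]<60)
print(k.sum());q=a[k]
for y0 in range(70,140,10):
    t=q[(q[:,1]>=y0)&(q[:,1]<y0+10)]
    if len(t): print(y0,len(t),np.round(t.mean(0),1),np.round(t[:,0].min(),1),np.round(t[:,0].max(),1),np.round(t[:,2].max(),1))
k=(abs(a[:,0]-606)<16)&(a[:,1]>168)&(a[:,1]<191)&(a[:,2]>45)&(a[:,2]<60);print("core",a[k].mean(0),a[k][:,2].max())
E
```

```text
118
70 15 [607.2  75.9  45.7] 602.5 611.4 48.4
80 17 [607.8  85.6  46.3] 602.8 610.9 50.9
90 21 [606.3  95.7  46.2] 600.5 610.8 49.4
100 20 [606.8 105.6  45.9] 602.0 611.1 48.3
110 20 [606.4 115.1  45.6] 600.9 609.8 50.1
120 20 [605.7 124.9  45.4] 600.8 609.6 48.5
130 5 [604.2 131.8  43.3] 601.9 607.2 44.3
core [610.33031719 176.36169211  51.67291544] 56.831919968774855
```

View pics/s0d.png

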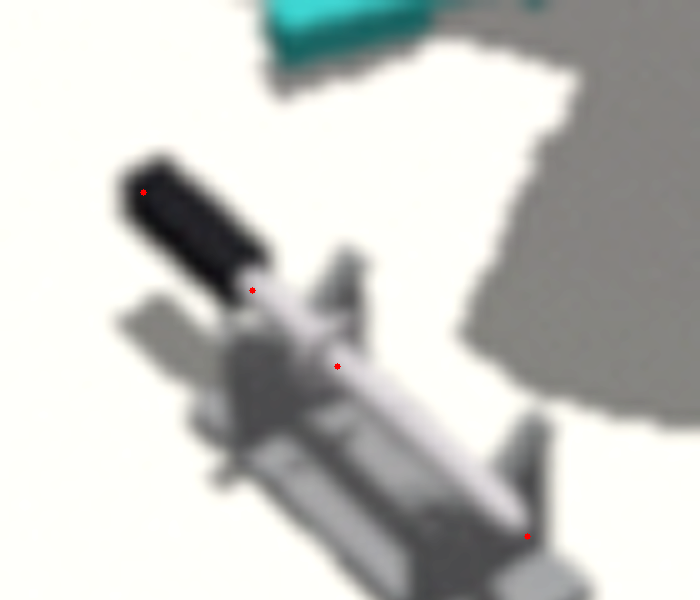

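Overlaid on the scene view, the bobbin estimate (605.5, 179.5, 42) fits its cheeks and the far bore spot at (382,562). The rod tip at (228,393) lies about 2.5 mm too far towards −x, and its height is right. I'll shift +x 2.4 mm and then advance.

Call:
{"method": "servo_tool", "body": {
  "rows": [
    {"fingers": 0, "x": 0, "y": -0.24, "z": 0, "turn": 0},
    {"fingers": 0, "x": -0.5, "y": 0, "z": 0, "turn": 0},
    {"fingers": 0, "x": -0.6, "y": 0, "z": 0, "turn": 0},
    {"fingers": 0, "x": -0.6, "y": 0, "z": 0, "turn": 0},
    {"fingers": 0, "x": -0.3, "y": 0, "z": 0, "turn": 0},
    {"fingers": 0, "x": 0, "y": 0, "z": 0, "turn": 0}
  ]
}}

```text
clock: 8.25
position: [611.7, 21.5, 23.4]
ee_rot: [0.719, -0.695, 0.0, -0.0]
contact_force: [-0.5, 0.4, -0.8]
gripper_width: 14.8
```

```bash
python3 - <<'E'
from h import *
s,_,_=st();m=snap("scene","s3");o=(280,220);f=8
im=cv2.resize(m["p"][220:295,280:380,::-1],None,fx=f,fy=f,interpolation=cv2.INTER_CUBIC)
im=cv2.convertScaleAbs(im,alpha=1.6)
cv2.imwrite("pics/s3.png",im);st()
C=cloud(m);a=C.reshape(-1,3);k=(abs(a[:,0]-607)<25)&(a[:,1]>95)&(a[:,1]<145)&(a[:,2]>33)&(a[:,2]<60)
q=a[k];print(len(q),q.mean(0))
E
```

```text
t 8.25 pos [611.7  21.5  23.4] yaw -88.06 tilt [0.0003 0.0001] F [-0.5  0.4 -0.8] M [-0.03 -0.01  0.02] w 14.8 q [ 0.3   0.58 -0.26 -0.   -0.73 -0.27]
t 8.30 pos [611.6  21.1  23.4] yaw -88.08 tilt [0. 0.] F [-0.2  0.1 -0.8] M [-0.    0.    0.02] w 15.0 q [ 0.3   0.58 -0.26 -0.   -0.73 -0.27]
98 [609.0972017  119.91297139  46.36012925]
```

View pics/s3.png

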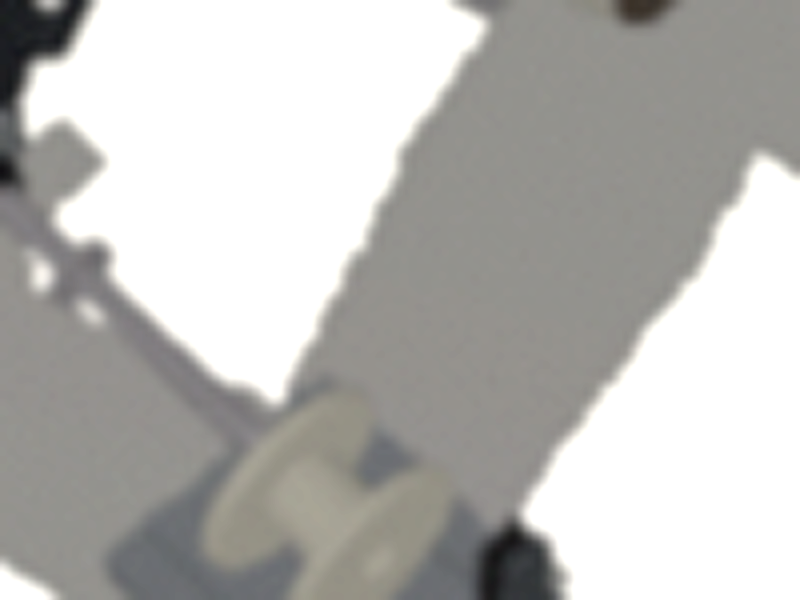

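Call:
{"method": "servo_tool", "body": {
  "rows": [
    {"fingers": 0, "x": -0.2, "y": 0, "z": 0, "turn": 0},
    {"fingers": 0, "x": -0.2, "y": 0, "z": 0, "turn": 0},
    {"fingers": 0, "x": -0.2, "y": 0, "z": 0, "turn": 0},
    {"fingers": 0, "x": -0.2, "y": 0, "z": 0, "turn": 0},
    {"fingers": 0, "x": 0, "y": 0, "z": 0, "turn": 0}
  ]
}}

```text
clock: 8.72
position: [611.4, 28.8, 23.3]
ee_rot: [0.719, -0.695, 0.0, -0.0]
contact_force: [-0.7, 0.6, -1.4]
gripper_width: 14.9
```

```bash
python3 -c "
from h import *
st()"
```

```text
t 8.72 pos [611.4  28.8  23.3] yaw -88.12 tilt [0.0001 0.    ] F [-0.7  0.6 -1.4] M [-0.02  0.05 -0.04] w 14.9 q [ 0.31  0.58 -0.26  0.   -0.73 -0.28]
```

No contact. I'll go on into the bore.

Call:
{"method": "servo_tool", "body": {
  "rows": [
    {"fingers": 0, "x": -0.2, "y": 0, "z": 0, "turn": 0},
    {"fingers": 0, "x": -0.3, "y": 0, "z": 0, "turn": 0},
    {"fingers": 0, "x": -0.3, "y": 0, "z": 0, "turn": 0},
    {"fingers": 0, "x": -0.3, "y": 0, "z": 0, "turn": 0},
    {"fingers": 0, "x": -0.2, "y": 0, "z": 0, "turn": 0}
  ]
}}

```text
clock: 9.13
position: [611.0, 41.9, 23.3]
ee_rot: [0.719, -0.695, 0.0, -0.0]
contact_force: [-0.3, -0.5, -1.1]
gripper_width: 14.7
```

```bash
python3 -c "
from h import *
st()"
```

```text
t 9.13 pos [611.   41.9  23.3] yaw -88.12 tilt [0.0001 0.    ] F [-0.3 -0.5 -1.1] M [-0.1  -0.01  0.01] w 14.7 q [ 0.33  0.58 -0.26  0.   -0.73 -0.3 ]
```

Call:
{"method": "servo_tool", "body": {
  "rows": [
    {"fingers": 0, "x": -0.2, "y": 0, "z": 0, "turn": 0},
    {"fingers": 0, "x": -0.3, "y": 0, "z": 0, "turn": 0},
    {"fingers": 0, "x": -0.3, "y": 0, "z": 0, "turn": 0},
    {"fingers": 0, "x": -0.3, "y": 0, "z": 0, "turn": 0},
    {"fingers": 0, "x": -0.3, "y": 0, "z": 0, "turn": 0}
  ]
}}

```text
clock: 9.55
position: [611.0, 55.5, 23.7]
ee_rot: [0.718, -0.696, 0.0, -0.0]
contact_force: [0.2, -2.7, 2.3]
gripper_width: 15.0
```

```bash
python3 -c "
from h import *
st();m=snap('scene','s4')
im=cv2.resize(m['p'][240:340,280:380,::-1],None,fx=6,fy=6,interpolation=cv2.INTER_CUBIC)
cv2.imwrite('pics/s4.png',cv2.convertScaleAbs(im,alpha=1.6))"
```

```text
t 9.55 pos [611.   55.5  23.7] yaw -88.14 tilt [ 0.0009 -0.0001] F [ 0.2 -2.7  2.3] M [-0.52 -0.18 -0.07] w 15.0 q [ 0.35  0.58 -0.26  0.   -0.74 -0.32]
```

View pics/s4.png

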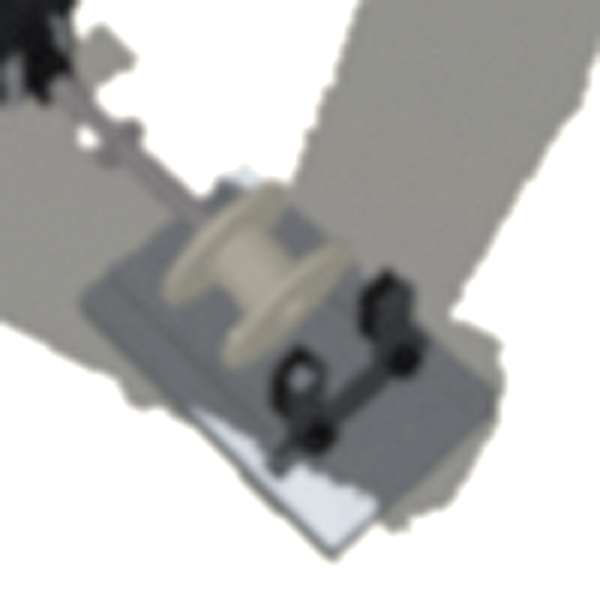

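Call:
{"method": "servo_tool", "body": {
  "rows": [
    {"fingers": 0, "x": 0, "y": 0, "z": -0.05, "turn": 0},
    {"fingers": 0, "x": -0.2, "y": 0, "z": 0, "turn": 0},
    {"fingers": 0, "x": -0.3, "y": 0, "z": 0, "turn": 0},
    {"fingers": 0, "x": -0.3, "y": 0, "z": 0, "turn": 0},
    {"fingers": 0, "x": -0.3, "y": 0, "z": 0, "turn": 0}
  ]
}}

```text
clock: 10.02
position: [610.1, 66.5, 23.9]
ee_rot: [0.718, -0.696, 0.0, 0.0]
contact_force: [0.4, -2.6, 1.8]
gripper_width: 14.9
```

```bash
python3 -c "
from h import *
st()"
```

```text
t 10.02 pos [610.1  66.5  23.9] yaw -88.14 tilt [-0.0002 -0.0002] F [ 0.4 -2.6  1.8] M [-0.49 -0.06 -0.03] w 14.9 q [ 0.37  0.58 -0.25  0.   -0.74 -0.34]
```

Call:
{"method": "servo_tool", "body": {
  "rows": [
    {"fingers": 0, "x": -0.3, "y": 0, "z": -0.03, "turn": 0},
    {"fingers": 0, "x": -0.3, "y": 0, "z": 0, "turn": 0},
    {"fingers": 0, "x": -0.3, "y": 0, "z": 0, "turn": 0},
    {"fingers": 0, "x": -0.3, "y": 0, "z": 0, "turn": 0},
    {"fingers": 0, "x": -0.3, "y": 0, "z": 0, "turn": 0},
    {"fingers": 0, "x": -0.3, "y": 0, "z": 0, "turn": 0}
  ]
}}

```text
clock: 10.52
position: [608.9, 83.9, 23.6]
ee_rot: [0.718, -0.696, -0.0, 0.001]
contact_force: [0.1, -6.5, 0.8]
gripper_width: 15.0
```

```bash
python3 -c "
from h import *
st();m=snap('scene','s5')
im=cv2.resize(m['p'][240:340,280:380,::-1],None,fx=6,fy=6,interpolation=cv2.INTER_CUBIC)
cv2.imwrite('pics/s5.png',cv2.convertScaleAbs(im,alpha=1.6))"
```

```text
t 10.52 pos [608.9  83.9  23.6] yaw -88.14 tilt [-0.0019 -0.0014] F [ 0.1 -6.5  0.8] M [-1.7  -0.2  -0.07] w 15.0 q [ 0.4   0.58 -0.25  0.   -0.74 -0.37]
```

View pics/s5.png

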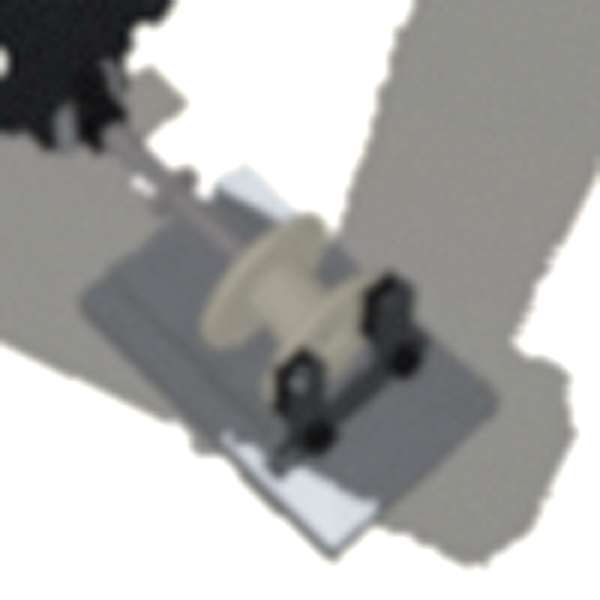

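Call:
{"method": "servo_tool", "body": {
  "rows": [
    {"fingers": 0, "x": -0.2, "y": 0, "z": 0, "turn": 0},
    {"fingers": 0, "x": -0.2, "y": 0, "z": 0, "turn": 0},
    {"fingers": 0, "x": -0.2, "y": 0, "z": 0, "turn": 0}
  ]
}}

```text
clock: 10.82
position: [608.8, 89.9, 23.7]
ee_rot: [0.718, -0.696, -0.0, 0.001]
contact_force: [-1.0, -6.0, 0.3]
gripper_width: 14.8
```

```bash
python3 -c "
from h import *
st()"
```

```text
t 10.82 pos [608.8  89.9  23.7] yaw -88.15 tilt [-0.0017 -0.0011] F [-1.  -6.   0.3] M [-1.56 -0.17 -0.01] w 14.8 q [ 0.41  0.58 -0.25  0.   -0.74 -0.38]
```

Call:
{"method": "servo_tool", "body": {
  "rows": [
    {"fingers": 0, "x": -0.25, "y": 0, "z": 0, "turn": 0},
    {"fingers": 0, "x": -0.25, "y": 0, "z": 0, "turn": 0},
    {"fingers": 0, "x": -0.25, "y": 0, "z": 0, "turn": 0},
    {"fingers": 0, "x": -0.25, "y": 0, "z": 0, "turn": 0},
    {"fingers": 0, "x": -0.25, "y": 0, "z": 0, "turn": 0}
  ]
}}

```text
clock: 11.23
position: [608.3, 102.3, 23.8]
ee_rot: [0.718, -0.696, -0.0, 0.001]
contact_force: [0.7, -6.3, -0.1]
gripper_width: 15.0
```

```bash
python3 -c "
from h import *
st();m=snap('scene','s6')
im=cv2.resize(m['p'][240:340,280:380,::-1],None,fx=6,fy=6,interpolation=cv2.INTER_CUBIC)
cv2.imwrite('pics/s6.png',cv2.convertScaleAbs(im,alpha=1.6))"
```

```text
t 11.23 pos [608.3 102.3  23.8] yaw -88.15 tilt [-0.0017 -0.0012] F [ 0.7 -6.3 -0.1] M [-1.57 -0.19 -0.11] w 15.0 q [ 0.43  0.58 -0.24  0.   -0.74 -0.4 ]
```

View pics/s6.png

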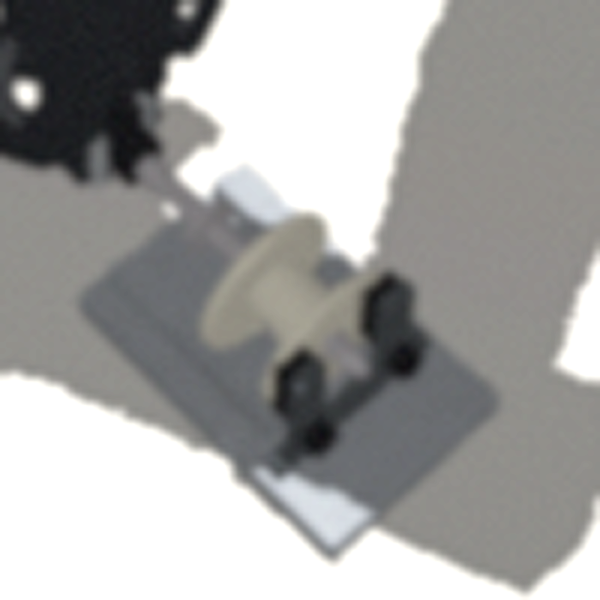

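Call:
{"method": "servo_tool", "body": {
  "rows": [
    {"fingers": 0, "x": -0.25, "y": 0, "z": 0, "turn": 0},
    {"fingers": 0, "x": -0.25, "y": 0, "z": 0, "turn": 0},
    {"fingers": 0, "x": -0.25, "y": 0, "z": 0, "turn": 0},
    {"fingers": 0, "x": -0.25, "y": 0, "z": 0, "turn": 0},
    {"fingers": 0, "x": -0.2, "y": 0, "z": 0, "turn": 0},
    {"fingers": 0, "x": -0.2, "y": 0, "z": 0, "turn": 0}
  ]
}}

```text
clock: 11.78
position: [607.9, 116.5, 23.8]
ee_rot: [0.718, -0.696, -0.0, 0.001]
contact_force: [0.2, -5.3, -0.3]
gripper_width: 14.8
```

Call:
{"method": "servo_tool", "body": {
  "rows": [
    {"fingers": 0, "x": -0.1, "y": 0, "z": 0, "turn": 0},
    {"fingers": 0, "x": -0.1, "y": 0, "z": 0, "turn": 0}
  ]
}}

```text
clock: 11.95
position: [608.0, 118.7, 23.8]
ee_rot: [0.719, -0.696, -0.0, 0.001]
contact_force: [-0.8, -4.4, 0.5]
gripper_width: 15.2
```

Call:
{"method": "servo_tool", "body": {
  "rows": [
    {"fingers": 0, "x": -0.1, "y": 0, "z": 0, "turn": 0},
    {"fingers": 0, "x": -0.1, "y": 0, "z": 0, "turn": 0}
  ]
}}

```text
clock: 12.12
position: [608.0, 120.7, 23.9]
ee_rot: [0.719, -0.696, -0.0, 0.001]
contact_force: [-0.2, -4.9, -1.0]
gripper_width: 15.0
```

```bash
python3 -c "
from h import *
st();m=snap('scene','s7')
im=cv2.resize(m['p'][240:340,280:380,::-1],None,fx=6,fy=6,interpolation=cv2.INTER_CUBIC)
cv2.imwrite('pics/s7.png',cv2.convertScaleAbs(im,alpha=1.6))"
```

```text
t 12.12 pos [608.  120.7  23.9] yaw -88.14 tilt [-0.001  -0.0005] F [-0.2 -4.9 -1. ] M [-1.57 -0.01  0.07] w 15.0 q [ 0.46  0.59 -0.24  0.   -0.75 -0.42]
```

View pics/s7.png

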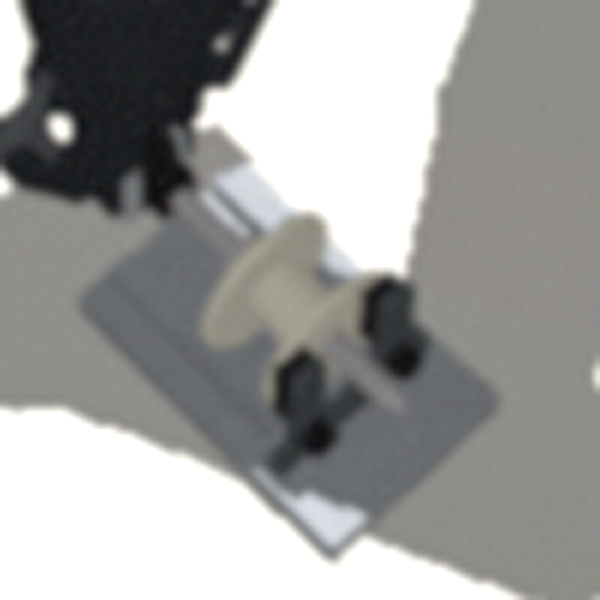

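Call:
{"method": "servo_tool", "body": {
  "rows": [
    {"fingers": 0, "x": -0.1, "y": 0, "z": 0, "turn": 0},
    {"fingers": 0, "x": -0.1, "y": 0, "z": 0, "turn": 0}
  ]
}}

```text
clock: 12.33
position: [607.9, 122.5, 23.9]
ee_rot: [0.718, -0.696, -0.0, 0.001]
contact_force: [0.0, -6.6, -0.3]
gripper_width: 15.0
```

Call:
{"method": "servo_tool", "body": {
  "rows": [
    {"fingers": 0, "x": -0.1, "y": 0, "z": 0, "turn": 0},
    {"fingers": 0, "x": 0, "y": 0, "z": 0, "turn": 0}
  ]
}}

```text
clock: 12.5
position: [608.0, 123.9, 23.9]
ee_rot: [0.719, -0.696, -0.0, 0.0]
contact_force: [-0.6, -4.0, 0.2]
gripper_width: 15.1
```

Call:
{"method": "servo_tool", "body": {
  "rows": [
    {"fingers": 0, "x": -0.1, "y": 0, "z": 0, "turn": 0},
    {"fingers": 0, "x": 0, "y": 0, "z": 0, "turn": 0}
  ]
}}

```text
clock: 12.67
position: [607.9, 124.8, 23.9]
ee_rot: [0.719, -0.696, -0.0, 0.0]
contact_force: [-0.2, -3.7, -1.7]
gripper_width: 15.0
```

Call:
{"method": "servo_tool", "body": {
  "rows": [
    {"fingers": 0, "x": -0.1, "y": 0, "z": 0, "turn": 0},
    {"fingers": 0, "x": 0, "y": 0, "z": 0, "turn": 0}
  ]
}}

```text
clock: 12.83
position: [608.0, 126.0, 24.0]
ee_rot: [0.719, -0.696, -0.0, 0.0]
contact_force: [-1.1, -3.8, -0.6]
gripper_width: 14.6
```

Call:
{"method": "servo_tool", "body": {
  "rows": [
    {"fingers": 0, "x": -0.1, "y": 0, "z": 0, "turn": 0},
    {"fingers": 0, "x": 0, "y": 0, "z": 0, "turn": 0}
  ]
}}

```text
clock: 13.0
position: [607.8, 126.7, 24.0]
ee_rot: [0.719, -0.695, -0.0, 0.0]
contact_force: [-0.2, -4.2, -0.1]
gripper_width: 14.8
```

Call:
{"method": "servo_tool", "body": {
  "rows": [
    {"fingers": 0, "x": -0.1, "y": 0, "z": 0, "turn": 0},
    {"fingers": 0, "x": 0, "y": 0, "z": 0, "turn": 0}
  ]
}}

```text
clock: 13.17
position: [607.8, 127.2, 24.0]
ee_rot: [0.718, -0.696, -0.0, 0.001]
contact_force: [0.0, -6.6, -0.8]
gripper_width: 15.3
```

Call:
{"method": "servo_tool", "body": {
  "rows": [
    {"fingers": 0, "x": -0.1, "y": 0, "z": 0, "turn": 0},
    {"fingers": 0, "x": 0, "y": 0, "z": 0, "turn": 0}
  ]
}}

```text
clock: 13.33
position: [607.7, 127.6, 24.0]
ee_rot: [0.718, -0.696, 0.0, 0.001]
contact_force: [0.0, -8.4, -0.5]
gripper_width: 14.7
```

Call:
{"method": "servo_tool", "body": {
  "rows": [
    {"fingers": 0, "x": -0.1, "y": 0, "z": 0, "turn": 0},
    {"fingers": 0, "x": 0, "y": 0, "z": 0, "turn": 0}
  ]
}}

```text
clock: 13.5
position: [607.6, 128.0, 24.0]
ee_rot: [0.718, -0.696, 0.0, 0.002]
contact_force: [0.4, -11.4, -0.0]
gripper_width: 14.8
```

Call:
{"method": "servo_tool", "body": {
  "rows": [
    {"fingers": 0, "x": -0.1, "y": 0, "z": 0, "turn": 0},
    {"fingers": 0, "x": 0, "y": 0, "z": 0, "turn": 0},
    {"fingers": 0, "x": 0, "y": 0, "z": 0, "turn": 0}
  ]
}}

```text
clock: 13.75
position: [607.5, 128.3, 24.0]
ee_rot: [0.718, -0.696, 0.0, 0.002]
contact_force: [0.9, -12.0, -0.2]
gripper_width: 15.2
```

```bash
python3 -c "
from h import *
st();m=snap('scene','s8');st();w=snap('wrist','w8')
im=cv2.resize(m['p'][250:325,290:390,::-1],None,fx=8,fy=8,interpolation=cv2.INTER_CUBIC)
cv2.imwrite('pics/s8.png',cv2.convertScaleAbs(im,alpha=1.6))"
```

```text
t 13.75 pos [607.5 128.3  24. ] yaw -88.18 tilt [-0.0023 -0.0031] F [  0.9 -12.   -0.2] M [-3.44 -0.29 -0.01] w 15.2 q [ 0.47  0.59 -0.23  0.   -0.75 -0.44]
t 13.80 pos [607.5 128.4  24. ] yaw -88.18 tilt [-0.0023 -0.0031] F [  1.8 -12.1  -0.3] M [-3.37 -0.29  0.01] w 14.8 q [ 0.47  0.59 -0.23  0.   -0.75 -0.44]
```

View pics/s8.png

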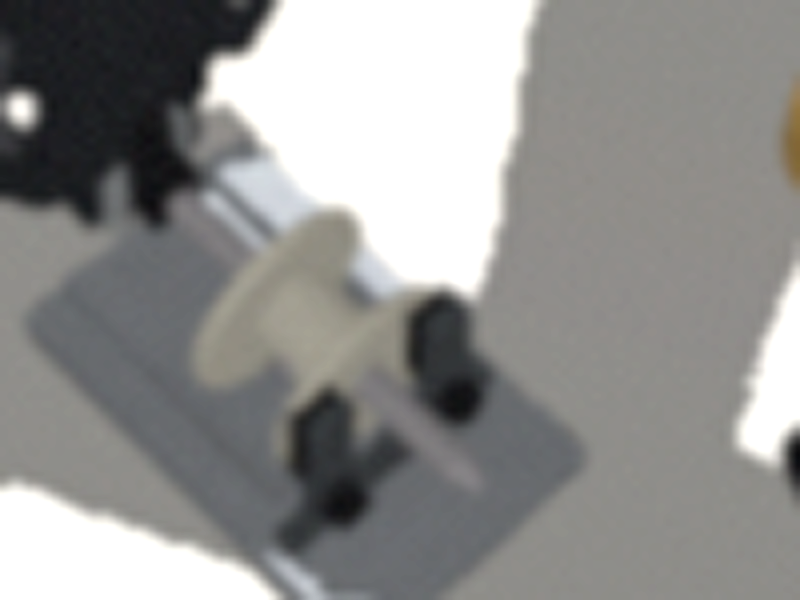

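View pics/w8.png

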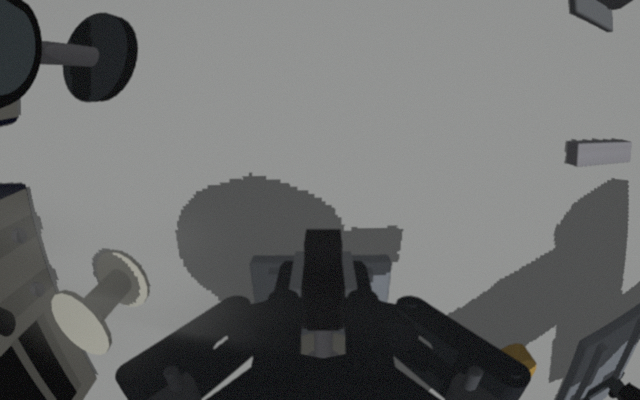

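Force climbed from about 4 N to 12 N with the travel stalling, and the tip stands well out between the stop uprights at (478,492). So collar, bobbin and stop are all touching. I'll relieve the rubber with a small slow back-off, then lift.

Call:
{"method": "servo_tool", "body": {
  "rows": [
    {"fingers": 0, "x": 0.1, "y": 0, "z": 0, "turn": 0},
    {"fingers": 0, "x": 0.15, "y": 0, "z": 0, "turn": 0},
    {"fingers": 0, "x": 0.15, "y": 0, "z": 0, "turn": 0},
    {"fingers": 0, "x": 0.15, "y": 0, "z": 0, "turn": 0},
    {"fingers": 0, "x": 0, "y": 0, "z": 0, "turn": 0}
  ]
}}

```text
clock: 14.27
position: [608.3, 125.9, 24.0]
ee_rot: [0.719, -0.696, -0.0, -0.0]
contact_force: [-0.5, -1.4, -2.0]
gripper_width: 15.1
```

Call:
{"method": "servo_tool", "body": {
  "rows": [
    {"fingers": 0, "x": 0, "y": 0, "z": -0.1, "turn": 0},
    {"fingers": 0, "x": 0, "y": 0, "z": -0.2, "turn": 0},
    {"fingers": 0, "x": 0, "y": 0, "z": -0.2, "turn": 0},
    {"fingers": 0, "x": 0, "y": 0, "z": -0.2, "turn": 0}
  ]
}}

```text
clock: 14.6
position: [608.4, 125.8, 31.2]
ee_rot: [0.719, -0.695, 0.0, -0.0]
contact_force: [-0.4, 0.2, -2.4]
gripper_width: 15.2
```

```bash
python3 -c "
from h import *
st();m=snap('scene','s9')
im=cv2.resize(m['p'][250:325,290:390,::-1],None,fx=8,fy=8,interpolation=cv2.INTER_CUBIC)
cv2.imwrite('pics/s9.png',cv2.convertScaleAbs(im,alpha=1.6))"
```

```text
t 14.60 pos [608.4 125.8  31.2] yaw -88.12 tilt [0.0004 0.0003] F [-0.4  0.2 -2.4] M [-0.48 -0.01 -0.02] w 15.2 q [ 0.46  0.58 -0.23 -0.   -0.76 -0.43]
```

View pics/s9.png

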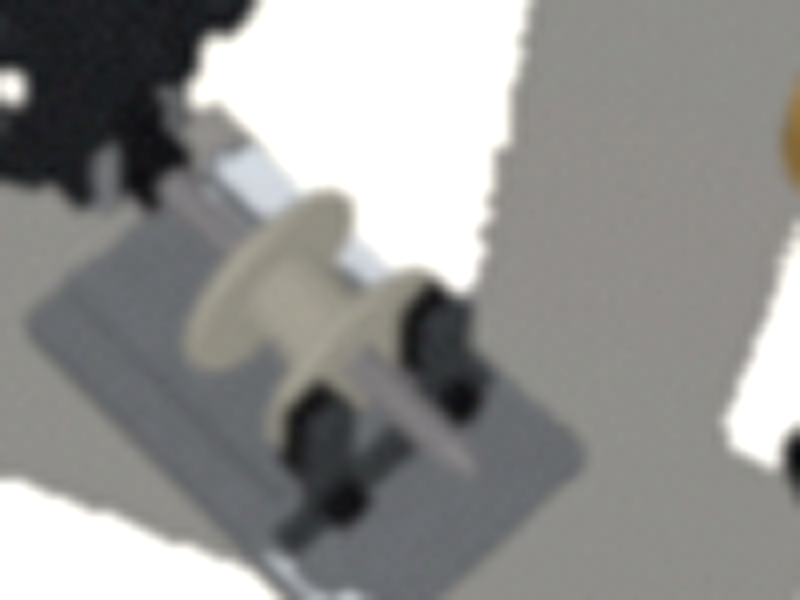

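Call:
{"method": "servo_tool", "body": {
  "rows": [
    {"fingers": 0, "x": 0, "y": 0, "z": -0.4, "turn": 0},
    {"fingers": 0, "x": 0, "y": 0, "z": -0.8, "turn": 0},
    {"fingers": 0, "x": 0, "y": 0, "z": -1.2, "turn": 0},
    {"fingers": 0, "x": 0, "y": 0, "z": -1.6, "turn": 0},
    {"fingers": 0, "x": 0, "y": 0, "z": -1.8, "turn": 0},
    {"fingers": 0, "x": 0, "y": 0, "z": -1.8, "turn": 0},
    {"fingers": 0, "x": 0, "y": 0, "z": -1.6, "turn": 0},
    {"fingers": 0, "x": 0, "y": 0, "z": -1.1, "turn": 0},
    {"fingers": 0, "x": 0, "y": 0, "z": -0.6, "turn": 0},
    {"fingers": 0, "x": 0, "y": 0, "z": 0, "turn": 0}
  ]
}}

```text
clock: 15.48
position: [609.1, 125.9, 142.4]
ee_rot: [0.719, -0.695, 0.001, -0.002]
contact_force: [-0.0, -0.1, -2.6]
gripper_width: 14.8
```

```bash
python3 -c "
from h import *
s=st()[0];print(plan((614,-208,140),-86.3,30))"
```

```text
t 15.48 pos [609.1 125.9 142.4] yaw -88.12 tilt [0.0038 0.0017] F [-0.  -0.1 -2.6] M [-0.16 -0.04 -0.04] w 14.8 q [ 0.46  0.45 -0.12  0.   -0.99 -0.43]
t 15.48 pos [609.1 125.9 142.4] yaw -88.12 tilt [0.0038 0.0017] F [-0.  -0.1 -2.6] M [-0.16 -0.04 -0.04] w 14.8 q [ 0.46  0.45 -0.12  0.   -0.99 -0.43]
{"x":1.11,"y":0.02,"z":0.01,"turn":-0.06},{"x":1.11,"y":0.02,"z":0.01,"turn":-0.06},{"x":1.11,"y":0.02,"z":0.01,"turn":-0.06},{"x":1.11,"y":0.02,"z":0.01,"turn":-0.06},{"x":1.11,"y":0.02,"z":0.01,"turn":-0.06},{"x":1.11,"y":0.03,"z":0.01,"turn":-0.06},{"x":1.11,"y":0.03,"z":0.01,"turn":-0.06},{"x":1.11,"y":0.03,"z":0.01,"turn":-0.06},{"x":1.11,"y":0.03,"z":0.01,"turn":-0.06},{"x":1.11,"y":0.03,"z":0.01,"turn":-0.06},
{"x":1.11,"y":0.03,"z":0.01,"turn":-0.06},{"x":1.11,"y":0.03,"z":0.01,"turn":-0.06},{"x":1.11,"y":0.03,"z":0.01,"turn":-0.06},{"x":1.11,"y":0.04,"z":0.01,"turn":-0.06},{"x":1.11,"y":0.04,"z":0.01,"turn":-0.06},{"x":1.11,"y":0.04,"z":0.01,"turn":-0.06},{"x":1.11,"y":0.04,"z":0.01,"turn":-0.06},{"x":1.11,"y":0.04,"z":0.01,"turn":-0.06},{"x":1.11,"y":0.04,"z":0.01,"turn":-0.06},{"x":1.11,"y":0.04,"z":0.01,"turn":-0.06},
{"x":1.11,"y":0.04,"z":0.01,"turn":-0.06},{"x":1.11,"y":0.05,"z":0.01,"turn":-0.06},{"x":1.11,"y":0.05,"z":0.01,"turn":-0.06},{"x":1.11,"y":0.05,"z":0.01,"turn":-0.06},{"x":1.11,"y":0.05,"z":0.01,"turn":-0.06},{"x":1.11,"y":0.05,"z":0.01,"turn":-0.06},{"x":1.11,"y":0.05,"z":0.01,"turn":-0.06},{"x":1.11,"y":0.05,"z":0.01,"turn":-0.06},{"x":1.11,"y":0.05,"z":0.01,"turn":-0.06},{"x":1.11,"y":0.05,"z":0.01,"turn":-0.06},

None
```

Call:
{"method": "servo_tool", "body": {
  "rows": [
    {"fingers": 0, "x": 0.5, "y": 0, "z": 0, "turn": 0},
    {"fingers": 0, "x": 1.0, "y": 0, "z": 0, "turn": -0.1},
    {"fingers": 0, "x": 1.5, "y": 0.05, "z": 0, "turn": -0.1},
    {"fingers": 0, "x": 2.0, "y": 0.05, "z": 0, "turn": -0.1},
    {"fingers": 0, "x": 2.4, "y": 0.05, "z": 0, "turn": -0.1},
    {"fingers": 0, "x": 2.6, "y": 0.05, "z": 0, "turn": -0.1},
    {"fingers": 0, "x": 2.6, "y": 0.05, "z": 0, "turn": -0.1},
    {"fingers": 0, "x": 2.6, "y": 0.05, "z": 0, "turn": -0.1},
    {"fingers": 0, "x": 2.6, "y": 0.1, "z": 0, "turn": -0.1},
    {"fingers": 0, "x": 2.6, "y": 0.1, "z": 0, "turn": -0.1}
  ]
}}

```text
clock: 16.32
position: [610.4, -81.4, 139.1]
ee_rot: [0.724, -0.69, -0.001, 0.001]
contact_force: [0.7, 0.1, -2.8]
gripper_width: 14.9
```

Call:
{"method": "servo_tool", "body": {
  "rows": [
    {"fingers": 0, "x": 2.6, "y": 0.1, "z": 0, "turn": -0.1},
    {"fingers": 0, "x": 2.6, "y": 0.1, "z": 0, "turn": -0.1},
    {"fingers": 0, "x": 2.4, "y": 0.1, "z": 0, "turn": -0.1},
    {"fingers": 0, "x": 2.0, "y": 0.05, "z": 0, "turn": -0.1},
    {"fingers": 0, "x": 1.5, "y": 0.05, "z": 0, "turn": -0.1},
    {"fingers": 0, "x": 1.0, "y": 0, "z": 0, "turn": -0.1},
    {"fingers": 0, "x": 0.6, "y": 0, "z": 0, "turn": -0.1},
    {"fingers": 0, "x": 0.4, "y": 0, "z": 0, "turn": -0.1},
    {"fingers": 0, "x": 0.1, "y": 0, "z": 0, "turn": -0.1},
    {"fingers": 0, "x": 0, "y": 0, "z": 0, "turn": 0}
  ]
}}

```text
clock: 17.15
position: [614.3, -210.4, 140.0]
ee_rot: [0.729, -0.684, -0.0, 0.0]
contact_force: [-0.1, -0.0, -1.6]
gripper_width: 15.4
```

```bash
python3 -c "
from h import *
st();m=snap('scene','s10');w=snap('wrist','w10');st()
cv2.imwrite('pics/s10c.png',cv2.convertScaleAbs(cv2.resize(m['p'][150:250,180:300,::-1],None,fx=6,fy=6,interpolation=cv2.INTER_CUBIC),alpha=1.6))"
```

```text
t 17.15 pos [ 614.3 -210.4  140. ] yaw -86.31 tilt [-0.0002  0.0002] F [-0.1 -0.  -1.6] M [-0.14 -0.06  0.04] w 15.4 q [-0.08  0.5  -0.05 -0.   -1.02  0.15]
t 17.25 pos [ 614.4 -209.9  140.1] yaw -86.28 tilt [-0.0001  0.0001] F [ 0.4 -0.8 -2.5] M [-0.15 -0.03  0.05] w 14.9 q [-0.08  0.5  -0.05 -0.   -1.02  0.15]
```

View pics/s10c.png

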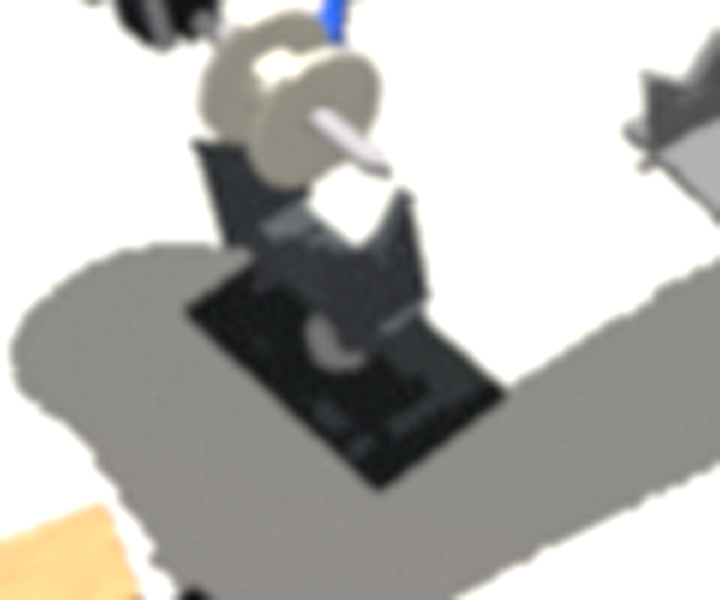

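View pics/w10.png

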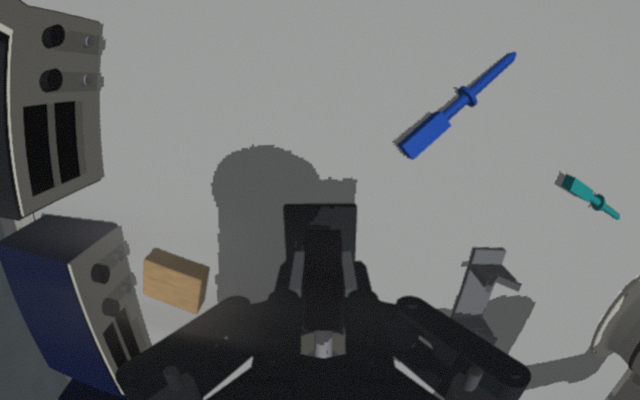

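```bash
python3 - <<'E'
from h import *
m=load("s10");o=(180,150);f=6
im=cv2.convertScaleAbs(cv2.resize(m["p"][150:250,180:300,::-1],None,fx=f,fy=f,interpolation=cv2.INTER_CUBIC),alpha=1.6)
def dot(P,c,r=3):
    for q in proj(m,P):
        x=(q-np.array(o)+.5)*f;cv2.circle(im,tuple(int(round(t)) for t in x),r,c,-1)
def d(a): a=np.radians(a);return np.array([np.cos(a),np.sin(a),0])
u=d(93.7);tcp=np.array([614.4,-210,159.2])
dot(tcp+(59+77)*u,(0,0,255));dot(tcp+(59+36)*u,(0,255,0))
n=np.array([u[1],-u[0],0]);Z=np.array([0,0,1.])
for t in np.arange(0,6.28,.3): dot(tcp+(59+36)*u+30*(np.cos(t)*n+np.sin(t)*Z),(255,0,255),2)
S=np.array([611.2,-133,0])
for sx in(-38,38):
    for sy in(-20,20): dot(S+sx*u+sy*n+119*Z,(0,255,255))
for sx in(-65,65):
    for sy in(-35,35): dot(S+sx*u+sy*n+10*Z,(255,255,0))
cv2.imwrite("pics/s10d.png",im)
E
```

```text
(no output)
```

View pics/s10d.png

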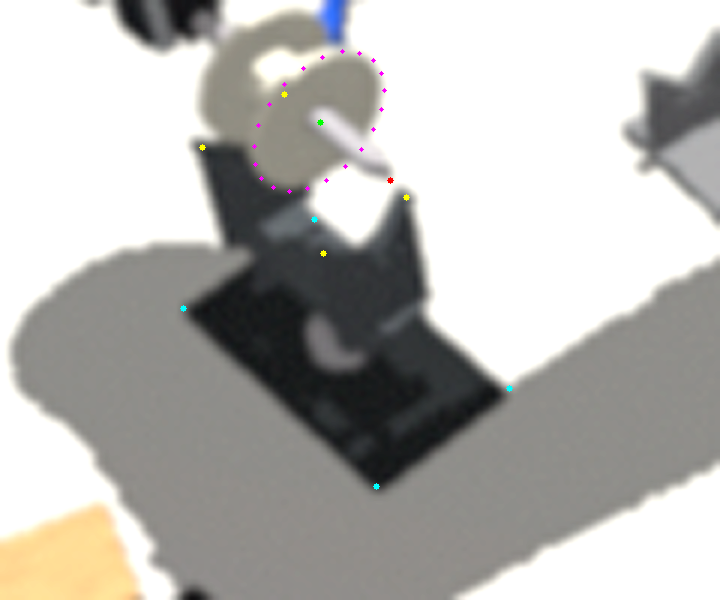

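Call:
{"method": "servo_tool", "body": {
  "rows": [
    {"fingers": 0, "x": 0, "y": -0.1, "z": 0.3, "turn": 0},
    {"fingers": 0, "x": 0, "y": 0, "z": 0.6, "turn": 0},
    {"fingers": 0, "x": 0, "y": 0, "z": 0.8, "turn": 0},
    {"fingers": 0, "x": 0, "y": 0, "z": 0.8, "turn": 0},
    {"fingers": 0, "x": 0, "y": 0, "z": 0.6, "turn": 0},
    {"fingers": 0, "x": 0, "y": 0, "z": 0.4, "turn": 0},
    {"fingers": 0, "x": 0, "y": 0, "z": 0.3, "turn": 0},
    {"fingers": 0, "x": 0, "y": 0, "z": 0.2, "turn": 0},
    {"fingers": 0, "x": 0, "y": 0, "z": 0, "turn": 0}
  ]
}}

```text
clock: 18.0
position: [615.2, -210.6, 99.6]
ee_rot: [0.729, -0.684, -0.0, 0.0]
contact_force: [1.1, -0.1, -2.4]
gripper_width: 14.9
```

```bash
python3 -c "
from h import *
st();m=snap('scene','s11');st()
cv2.imwrite('pics/s11c.png',cv2.convertScaleAbs(cv2.resize(m['p'][150:250,180:300,::-1],None,fx=6,fy=6,interpolation=cv2.INTER_CUBIC),alpha=1.6))"
```

```text
t 18.00 pos [ 615.2 -210.6   99.6] yaw -86.34 tilt [-0.0007  0.0001] F [ 1.1 -0.1 -2.4] M [-0.18  0.06  0.03] w 14.9 q [-0.08  0.54 -0.09 -0.   -0.94  0.15]
t 18.05 pos [ 615.4 -210.6  100. ] yaw -86.34 tilt [-0.0001 -0.0001] F [-0.2  0.7 -2.6] M [-0.15  0.06  0.01] w 15.1 q [-0.08  0.54 -0.09  0.   -0.94  0.15]
```

View pics/s11c.png

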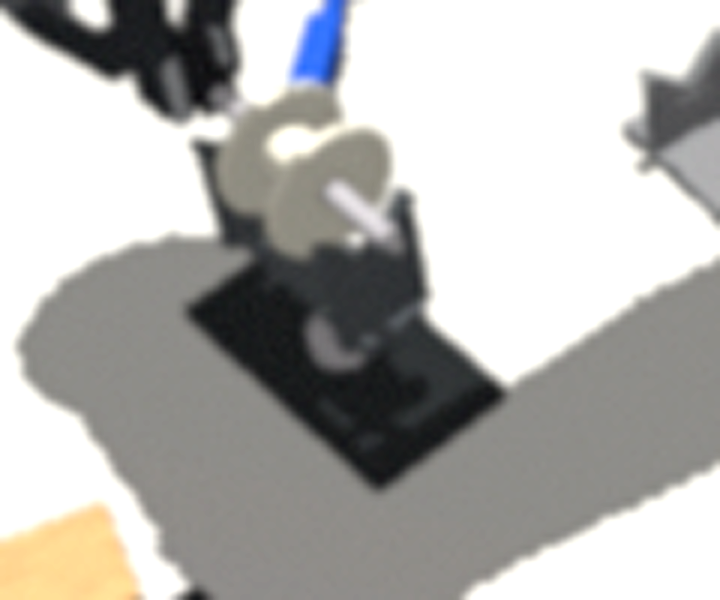

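Call:
{"method": "servo_tool", "body": {
  "rows": [
    {"fingers": 0, "x": 0, "y": 0, "z": 0.1, "turn": 0},
    {"fingers": 0, "x": 0, "y": 0, "z": 0.15, "turn": 0},
    {"fingers": 0, "x": 0, "y": 0, "z": 0.15, "turn": 0},
    {"fingers": 0, "x": 0, "y": 0, "z": 0.1, "turn": 0},
    {"fingers": 0, "x": 0, "y": 0, "z": 0.1, "turn": 0}
  ]
}}

```text
clock: 18.47
position: [615.3, -210.6, 94.0]
ee_rot: [0.729, -0.684, 0.0, -0.0]
contact_force: [0.3, -0.8, -2.6]
gripper_width: 15.0
```

Call:
{"method": "servo_tool", "body": {
  "rows": [
    {"fingers": 0, "x": 0, "y": 0, "z": 0.1, "turn": 0},
    {"fingers": 0, "x": 0, "y": 0, "z": 0.1, "turn": 0}
  ]
}}

```text
clock: 18.63
position: [615.4, -210.6, 92.0]
ee_rot: [0.729, -0.684, 0.0, 0.0]
contact_force: [0.3, 0.3, -3.2]
gripper_width: 14.8
```

Call:
{"method": "servo_tool", "body": {
  "rows": [
    {"fingers": 0, "x": 0, "y": 0, "z": 0.1, "turn": 0},
    {"fingers": 0, "x": 0, "y": 0, "z": 0.1, "turn": 0}
  ]
}}

```text
clock: 18.8
position: [615.9, -210.7, 90.5]
ee_rot: [0.729, -0.684, 0.001, -0.0]
contact_force: [0.5, 0.1, 0.4]
gripper_width: 14.6
```

Call:
{"method": "servo_tool", "body": {
  "rows": [
    {"fingers": 0, "x": 0, "y": 0, "z": 0.05, "turn": 0},
    {"fingers": 0, "x": 0, "y": 0, "z": 0.05, "turn": 0}
  ]
}}

```text
clock: 18.97
position: [616.2, -210.7, 90.0]
ee_rot: [0.729, -0.684, 0.001, -0.001]
contact_force: [0.6, 0.9, 1.1]
gripper_width: 14.8
```

```bash
python3 -c "
from h import *
st()"
```

```text
t 18.97 pos [ 616.2 -210.7   90. ] yaw -86.32 tilt [ 0.0021 -0.0005] F [0.6 0.9 1.1] M [ 0.06 -0.2  -0.03] w 14.8 q [-0.08  0.55 -0.1   0.   -0.92  0.15]
```

Call:
{"method": "servo_tool", "body": {
  "rows": [
    {"fingers": 0, "x": 0, "y": -0.1, "z": 0, "turn": 0},
    {"fingers": 0, "x": 0, "y": 0, "z": 0.05, "turn": 0},
    {"fingers": 0, "x": 0, "y": 0, "z": 0.05, "turn": 0}
  ]
}}

```text
clock: 19.22
position: [617.2, -210.6, 88.9]
ee_rot: [0.729, -0.684, 0.001, -0.0]
contact_force: [1.3, -0.4, 3.8]
gripper_width: 14.8
```

```bash
python3 -c "
from h import *
st()"
```

```text
t 19.22 pos [ 617.2 -210.6   88.9] yaw -86.32 tilt [ 0.0019 -0.0005] F [ 1.3 -0.4  3.8] M [ 0.11 -0.22 -0.05] w 14.8 q [-0.08  0.55 -0.1   0.   -0.92  0.15]
```

Call:
{"method": "servo_tool", "body": {
  "rows": [
    {"fingers": 0, "x": 0, "y": -0.05, "z": 0.05, "turn": 0},
    {"fingers": 0, "x": 0, "y": 0, "z": 0.05, "turn": 0},
    {"fingers": 0, "x": 0, "y": 0, "z": 0, "turn": 0}
  ]
}}

```text
clock: 19.47
position: [617.4, -210.7, 88.5]
ee_rot: [0.73, -0.684, 0.001, -0.0]
contact_force: [-1.0, 0.3, 6.0]
gripper_width: 14.7
```

```bash
python3 -c "
from h import *
st();m=snap('scene','s12');w=snap('wrist','w12');st()
cv2.imwrite('pics/s12c.png',cv2.convertScaleAbs(cv2.resize(m['p'][150:230,190:270,::-1],None,fx=7.5,fy=7.5,interpolation=cv2.INTER_CUBIC),alpha=1.8))"
```

```text
t 19.47 pos [ 617.4 -210.7   88.5] yaw -86.31 tilt [ 0.0014 -0.0006] F [-1.   0.3  6. ] M [0.3  0.18 0.04] w 14.7 q [-0.08  0.55 -0.1   0.   -0.92  0.15]
t 19.57 pos [ 617.4 -210.7   88.6] yaw -86.30 tilt [ 0.0015 -0.0006] F [-0.6 -0.3  5.6] M [0.32 0.24 0.1 ] w 15.2 q [-0.08  0.55 -0.1   0.   -0.92  0.15]
```

View pics/s12c.png

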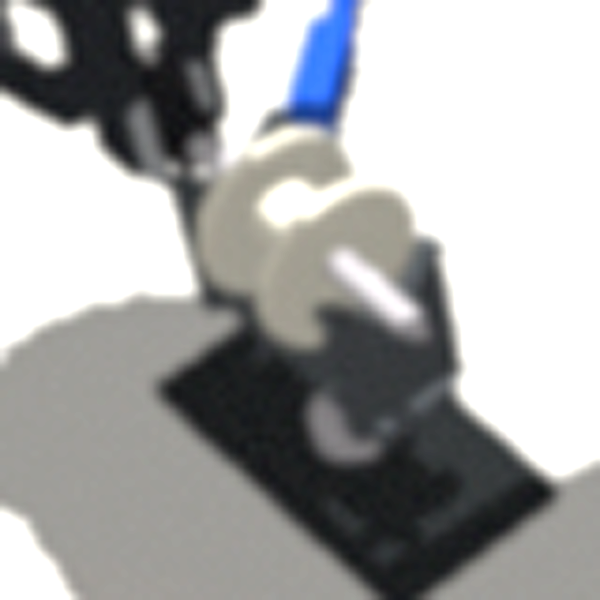

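Both notches carry load now: Fz is +6 N and stiff, and the contact centroid lies about 55 mm ahead of the grip. I'll ease the preload before opening.

Call:
{"method": "servo_tool", "body": {
  "rows": [
    {"fingers": 0, "x": 0, "y": 0, "z": -0.08, "turn": 0},
    {"fingers": 0, "x": 0, "y": 0, "z": -0.08, "turn": 0},
    {"fingers": 0, "x": 0, "y": 0, "z": 0, "turn": 0}
  ]
}}

```text
clock: 19.82
position: [617.2, -210.6, 88.8]
ee_rot: [0.729, -0.684, 0.0, -0.0]
contact_force: [1.3, -0.8, 1.8]
gripper_width: 15.1
```

```bash
python3 -c "
from h import *
st()"
```

```text
t 19.82 pos [ 617.2 -210.6   88.8] yaw -86.34 tilt [ 0.0009 -0.0002] F [ 1.3 -0.8  1.8] M [-0.05 -0.3  -0.06] w 15.1 q [-0.08  0.55 -0.1   0.   -0.92  0.15]
```

Call:
{"method": "servo_tool", "body": {
  "rows": [
    {"fingers": 0, "x": 0, "y": -0.04, "z": -0.04, "turn": 0},
    {"fingers": 0, "x": 0, "y": 0, "z": 0, "turn": 0},
    {"fingers": 1.7, "x": 0, "y": 0, "z": 0, "turn": 0},
    {"fingers": 2.0, "x": 0, "y": 0, "z": 0, "turn": 0},
    {"fingers": 2.6, "x": 0, "y": 0, "z": 0, "turn": 0},
    {"fingers": 3.2, "x": 0, "y": 0, "z": 0, "turn": 0},
    {"fingers": 4, "x": 0, "y": 0, "z": 0, "turn": 0},
    {"fingers": 4, "x": 0, "y": 0, "z": 0, "turn": 0}
  ]
}}

```text
clock: 20.48
position: [617.1, -210.4, 89.0]
ee_rot: [0.729, -0.684, -0.0, 0.0]
contact_force: [-0.2, -0.5, 0.4]
gripper_width: 39.9
```

```bash
python3 -c "
from h import *
st();m=snap('scene','s13');w=snap('wrist','w13');st()
cv2.imwrite('pics/s13c.png',cv2.convertScaleAbs(cv2.resize(m['p'][150:230,190:270,::-1],None,fx=7.5,fy=7.5,interpolation=cv2.INTER_CUBIC),alpha=1.8))"
```

```text
t 20.48 pos [ 617.1 -210.4   89. ] yaw -86.34 tilt [-0.0005  0.0001] F [-0.2 -0.5  0.4] M [ 0.02  0.02 -0.05] w 39.9 q [-0.08  0.55 -0.1  -0.   -0.92  0.14]
t 20.58 pos [ 617.2 -210.5   89.1] yaw -86.34 tilt [-0.0002  0.    ] F [ 0.   0.5 -0.5] M [-0.02 -0.    0.02] w 40.2 q [-0.08  0.55 -0.1  -0.   -0.92  0.15]
```

View pics/s13c.png

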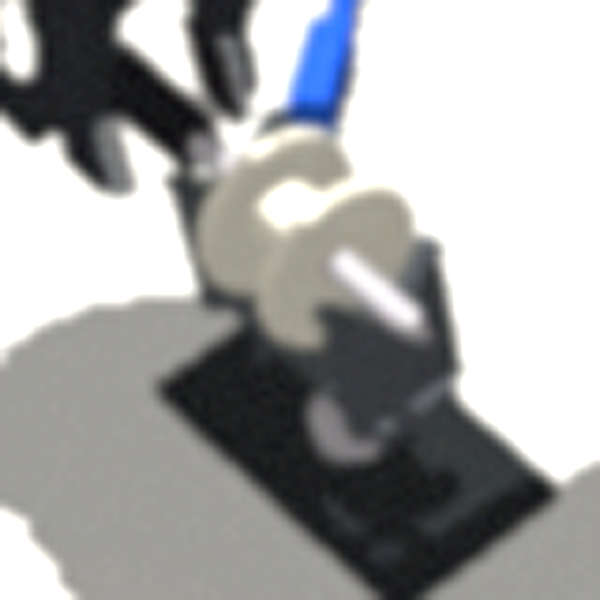

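View pics/w13.png

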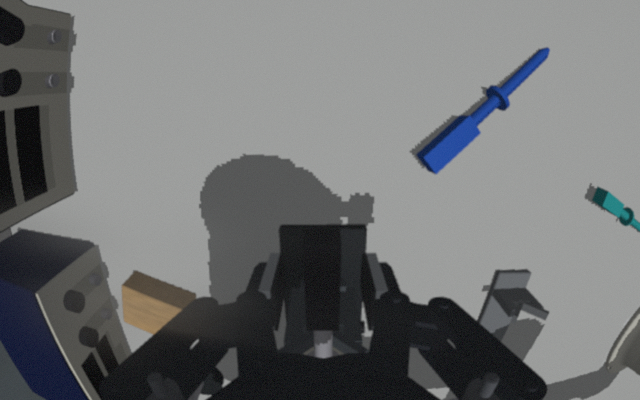

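The rod stayed put on release. I'll withdraw straight up, then aside for a clear check.

Call:
{"method": "servo_tool", "body": {
  "rows": [
    {"fingers": 4, "x": 0, "y": 0, "z": -0.3, "turn": 0},
    {"fingers": 4, "x": 0, "y": 0, "z": -0.8, "turn": 0},
    {"fingers": 4, "x": 0, "y": 0, "z": -1.5, "turn": 0},
    {"fingers": 4, "x": 0, "y": 0, "z": -2.0, "turn": 0},
    {"fingers": 4, "x": 0, "y": 0, "z": -2.0, "turn": 0},
    {"fingers": 4, "x": 0, "y": 0, "z": -2.0, "turn": 0},
    {"fingers": 4, "x": 0.5, "y": 1, "z": -2.0, "turn": 0},
    {"fingers": 4, "x": 0.5, "y": 2, "z": -1.0, "turn": 0},
    {"fingers": 4, "x": 0, "y": 3, "z": 0, "turn": 0},
    {"fingers": 4, "x": 0, "y": 3, "z": 0, "turn": 0}
  ]
}}

```text
clock: 21.42
position: [527.9, -226.4, 206.7]
ee_rot: [0.729, -0.684, 0.001, -0.001]
contact_force: [-0.2, -0.2, -0.5]
gripper_width: 40.0
```

Call:
{"method": "servo_tool", "body": {
  "rows": [
    {"fingers": 4, "x": 0, "y": 3, "z": 0, "turn": 0},
    {"fingers": 4, "x": -2, "y": 2, "z": 0, "turn": 0},
    {"fingers": 4, "x": -3, "y": 1, "z": 0, "turn": 0},
    {"fingers": 4, "x": -3, "y": 0, "z": 0, "turn": 0},
    {"fingers": 4, "x": -2, "y": 0, "z": 0, "turn": 0},
    {"fingers": 4, "x": 0, "y": 0, "z": 0, "turn": 0},
    {"fingers": 4, "x": 0, "y": 0, "z": 0, "turn": 0}
  ]
}}

```text
clock: 22.0
position: [462.0, -129.5, 206.3]
ee_rot: [0.73, -0.683, 0.001, -0.001]
contact_force: [0.7, 0.3, 0.7]
gripper_width: 39.8
```

```bash
python3 -c "
from h import *
st();m=snap('scene','s14');t=snap('top','t14');w=snap('wrist','w14');st()
a=cv2.convertScaleAbs(cv2.resize(m['p'][140:240,180:280,::-1],(400,400),interpolation=cv2.INTER_CUBIC),alpha=1.8)
b=cv2.convertScaleAbs(cv2.resize(t['p'][140:210,350:420,::-1],(400,400),interpolation=cv2.INTER_CUBIC),alpha=1.8)
cv2.imwrite('pics/f.png',np.hstack([a,b]))
for n,f in(('s14',cloud),('t14',cloud),('w14',wcloud)):
    C=f(load(n)).reshape(-1,3)
    for nm,y in (('handle',(-228,-195)),('tip',(-92,-78))):
        q=C[(abs(C[:,0]-612)<16)&(C[:,1]>y[0])&(C[:,1]<y[1])&(C[:,2]>95)&(C[:,2]<125)]
        if len(q): print(n,nm,len(q),np.round(q.mean(0),1),np.round(np.percentile(q[:,2],90),1))
"
```

```text
t 22.00 pos [ 462.  -129.5  206.3] yaw -86.21 tilt [ 0.002  -0.0001] F [0.7 0.3 0.7] M [ 0.02 -0.03  0.03] w 39.8 q [ 0.07  0.16 -0.38  0.   -1.04 -0.  ]
t 22.15 pos [ 462.  -130.8  205.4] yaw -86.37 tilt [ 0.0005 -0.0001] F [ 0.4  0.1 -0.1] M [ 0.01 -0.03  0.02] w 39.6 q [ 0.06  0.16 -0.38  0.   -1.03 -0.  ]
s14 handle 93 [ 619.1 -212.1  113. ] 116.8
s14 tip 27 [611.2 -86.4 109.3] 114.0
t14 handle 44 [ 620.7 -212.2  113.3] 115.1
t14 tip 9 [622.3 -91.4 106.3] 115.2
w14 handle 953 [ 614.4 -211.5  112.4] 115.9
w14 tip 157 [610.  -87.1 111.1] 114.2
```

View pics/f.png

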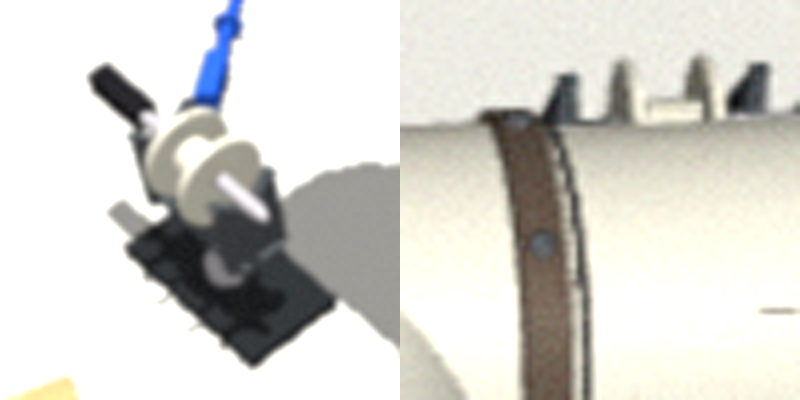

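View pics/w14.png

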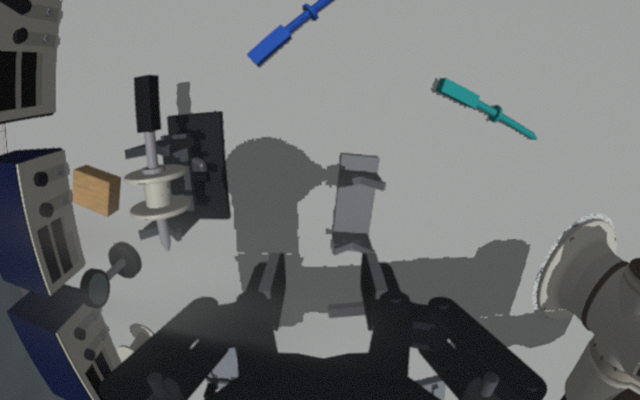

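```bash
python3 -c "
from h import *
w=load('w14');cv2.imwrite('pics/w14c.png',cv2.convertScaleAbs(cv2.resize(w['p'][65:255,100:240,::-1],None,fx=3.15,fy=3.15,interpolation=cv2.INTER_CUBIC),alpha=1.8))
C=wcloud(w).reshape(-1,3)
def r(z0,z1,y0,y1,dx=40):
    q=C[(abs(C[:,0]-613)<dx)&(C[:,2]>z0)&(C[:,2]<z1)&(C[:,1]>y0)&(C[:,1]<y1)];print(len(q),np.round(np.percentile(q,[2,50,98],axis=0),1).tolist())
r(123,145,-180,-90)
r(100,118,-240,-190,14)
r(104,118,-195,-175,14)
r(104,118,-112,-100,10)"
```

```text
732 [[588.5, -153.1, 123.2], [607.1, -122.2, 130.7], [630.6, -117.0, 135.9]]
1310 [[607.9, -235.1, 100.8], [612.9, -213.0, 114.8], [625.4, -191.0, 116.5]]
358 [[603.4, -194.6, 105.4], [612.7, -187.7, 112.3], [623.2, -175.2, 116.3]]
93 [[604.8, -108.7, 105.8], [607.7, -104.4, 111.2], [613.4, -100.3, 113.3]]
```

View pics/w14c.png

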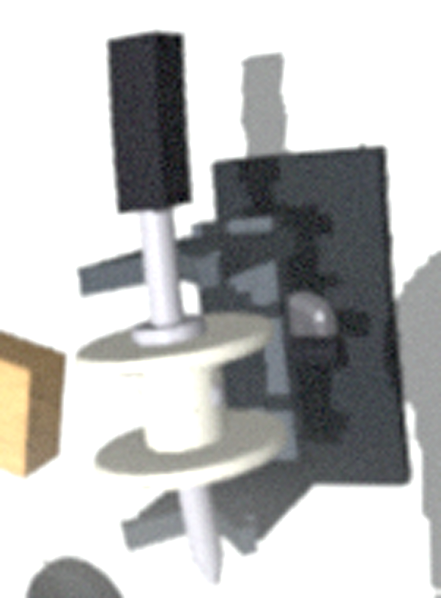

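The crop shows the collar at (168,330) flat against the near cheek. The neck and shaft each lie in a notch, and the bobbin hangs clear between them.

```bash
python3 -c "
from bench import arm
print(arm.job_done())"
```

```text
the job is handed in; nothing more can be done
None
```

The job is done and handed in at about 22 s: the rod lies in both notches of the stand, handle to the robot's right. The bobbin hangs between the notches, home against the collar.

**What I did:**
- I gripped the rod by its black handle and threaded it through the bobbin. On the way the bobbin slid along until it met the stop, with a steady drag of 4–6 N.
- At the end I pushed until the force rose to 12 N with the travel stalling, then backed off about 2.5 mm before lifting.
- I carried the bobbin level to the stand, and as I lowered it the rod centred itself in the notches. Contact force reached about 6 N upward; I eased that off, opened the fingers and withdrew.

**Last checks:**
- **Seating:** the rod's axis is about 108 mm high and level within the roughly 1–2 mm depth noise.
- **Bobbin:** the close picture shows the collar flat against the near cheek.
- **Release:** the rod did not visibly move when I let go, and the tool force afterwards was about zero.
- **Other things on the bench:** those I could see in the last wrist picture looked undisturbed, but I did not measure them.

**Disagreements:**
- **Cameras:** the top and wrist cameras differed by 2–3 mm in x. I settled this with the scene camera and with what I felt on contact.
- **Final top view:** the arm hid most of the stand, so that view only partly confirms the result, and its reading at the rod tip was unusable.

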